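# Knock the clamp's leaning lock pin home

## Robot

A 6-joint arm with a two-finger parallel gripper is mounted at the origin on a cart in front of the work surface, level with it; the furniture and walls round the work are solid. World frame = base frame: x ahead of the robot, y to its left, z up, the work surface at z = 0. Lengths are in m, angles in rad, forces in N, time in s.
With the tool pointing down it reaches from about 0.275 to 0.775 m from the base axis. Payload 14.6 kg.
Tool frame: the origin (TCP) lies midway between the tips of the shut fingers; the grasp point (between the pads) lies 19 mm behind it (ctrl.tcp_to_grasp is the distance from the TCP to the grasp point, in m); z points along the fingers, y is the direction in which the jaws open and shut (so a half turn about z gives the same grasp; the last joint's range is limited). The gripper opens to 85 mm and grips with 20 to 120 N. Pads are 22 mm wide; open, the fingers measure 114 mm over their backs; the gripper's body (76 mm by 85 mm) begins 54 mm behind the grasp point. The pads swing forward as they close: fully open they stand 13 mm farther back than shut.
Start: joints at [1.049, 0.263, -0.048, 1.259, 0, 1.415], TCP at [0.188, 0.49, 0.191] pointing down, gripper open.
Joint ranges: [-2.65, 2.65], [-0.89, 1.7], [-1.18, 1.37], [-2.13, 2.11], [-1.35, 1.29], [-3.14, 3.14]. Speed limits (rad/s): [1.89, 1.89, 2.57, 2.79, 3.14, 3.14].

## Interface

Orientations are given as a rotation vector (axis times angle).
In Python, from workcell import ctrl gives the robot as it stands.
- The arm moves only by the tool arm_command, never from a script. Its argument "rows" is a list of rows, each an object of numbers: "ax", "ay", "az": the turn, a rotation vector about the tool's x, y, z in degrees; "x", "y", "z": the shift along the tool's x, y, z in cm; "grip": the closure, from 0 (fully open) to 1 (shut). In form: [{"ax": .., "ay": .., "az": .., "x": .., "y": .., "z": .., "grip": ..}, ...]. A call has 1 to 8 rows; each row is the pose to reach, as a shift and turn from the pose commanded when the call began, along the tool's axes at that moment; what a row does not reach only later rows make up. A row lasts 1/8 s, in which the tool goes at most 62.5 mm and 10.7 degrees, less where a joint would pass 70% of its speed; a pose out of reach is approached as far as the arm can. A call with a gripper value outside its range is refused whole. The fingers move at their own pace and stop on an object; the grip force is fixed at half the most. Time passes only in rows, so rows that repeat a pose let the fingers close. It gives the time, the measured TCP pose, the force and the opening at its end, in the units of the state.
- ctrl.get_obs(): the state, without advancing time (a new reading comes with each control period).
- ctrl.snapshot(name): name is "side" or "top"; returns a dict with "frame" (480x640x3 uint8, red, green, blue), "intrinsics" (3x3 intrinsics, pixels), "distortion" ([k1, k2, p1, p2, k3] as OpenCV has them; the pictures are not rectified), "position" and "attitude" of the camera in the world. Camera axes: x right, y down, z forward; pixel columns grow to the right and rows downward; lengths in m; the calibration is good to about 2 mm. A picture is of the moment at which its call begins. There is no depth.
- ctrl.sign_off(): hands the job in, once; it reports no verdict.
Trained networks look in the newest picture that a camera, given by its name, has taken for a name from the list of things; names that differ only in an ending like _2 or _b are one class to them, and where a whole thing is asked for, a point or a joint stands for the part that bears it (a point fixed in the world has none). Each returns a list of dicts, best first, with "conf" (0 to 1); they miss things now and then, are a little off and sometimes report something else, mostly with a low value. They report only what shows in the picture. A call takes as long as a camera call.
- ctrl.masks_of(thing, camera): "pixels" (480x640 bool, what is visible of it) and "box" ([left, top, right, bottom] in pixels, round what is visible of it).
- ctrl.tip_of(thing, camera): "uv" ([column, row] in pixels: a listed point, or the origin of a listed thing).
The state is a dict: "time": time; "joint_positions": joint angles; "joint_velocities": joint speeds; "tau": joint torques, N m; "tcp_pos": TCP position; "tool_rot": TCP orientation; "ft_force": force on the tool from outside, world axes, zero at the start; "wrist_torque": the same for the moment, N m; "opening": opening from 0.0 (shut) to 1.0 (fully open).
Only numpy, scipy, OpenCV 4.12 (cv2) and the standard library are available. Lean on these libraries where they do the work, as an engineer would, in place of code of your own. Each camera call takes 0.05 s, during which the arm holds its last target.

## Task

Lock the specimen in the angled clamp: pick up the mallet by its handle, hold its face square over the head of the leaning steel pin, at least 4 cm clear, and knock the pin all the way down with a brisk blow or two along its slope. Then stand the mallet on its head again on the round cork pad and let go. Use only the mallet on the pin, and leave the glassware and other things on the bench where they are.

Things in the scene. Friction and masses are not known exactly. Their poses are not given: they have to be found in the camera images.
- mallet: Mallet, 0.3 kg, standing on its grey plastic head on the pad: head a cylinder 50 mm across and 84 mm tall, wooden handle a bar with rounded edges 24 mm wide, 30 mm deep, that sticks out level along the mallet's own -x from the head to 145 mm from the head's axis, its centre line 48 mm above the lower face. Origin: centre of the lower (striking) face; z runs up the head's axis, so the striking face looks to -z.
- mallet_grip (a point): Good grasp point in the handle, 75 mm from the head's axis, 48 mm above the striking face (axes as the mallet's; the handle is 24 mm wide along y). The mallet's balance point is about 8 mm from the head's axis.
- pad: Round cork pad, 110 mm across, 6 mm thick, fixed to the bench. Origin: centre of its underside; z up.
- clamp: Fixed angled specimen clamp: steel base plate 150 x 85 x 12 mm (x, y, z), grey pedestal and leaning block up to 56 mm wide, with a steel sleeve that leans 30 degrees from vertical towards the clamp's own -x. The sleeve's mouth, 40 mm across, is at x -20, z 105 mm. A white puck sits in stops at its foot on the +x side. Origin: centre of the base's underside; z up.
- pin_top (a point): Centre of the flat top of the lock pin's head, a steel mushroom 32 mm across and 12 mm thick that stands out of the sleeve. z points out along the pin's axis (30 degrees from vertical, towards the clamp's -x); y is level, the same as the clamp's y. Moves with the pin.
- lock_pin: The whole lock pin: mushroom head on a shank 16 mm across that slides in the sleeve. Origin on the pin's axis, 37 mm below the head's flat top; axes as pin_top.
- pin_travel (a joint): How far the pin has been driven down its axis: 0 = fully up (underside of the head 25 mm from the sleeve's mouth), 0.024 m = fully home against its stop (a gap of 1 mm is left). A spring (0 to 2.4 N) and friction of 8 N resist it; the friction holds it where it is left.
- beaker_250: Glass beaker, 71 x 77 x 92 mm, bystander. Origin: centre of its underside.
- flask_100: Conical glass flask, 62 mm across, 102 mm tall, bystander. Origin: centre of its underside.
- petri_0: Petri dish with lid, 90 mm across, 16 mm tall, bystander. Origin: centre of its underside.
- timer: Flat white timer, 62 x 66 x 21 mm, bystander. Origin: centre of its underside.

How it is judged:
On the way, in this order (a step that is already met when the one before it is completed fails the run):
1. the mallet is held square (within 12 degrees) over the pin's head, its face at least 30 mm clear of it and within 25 mm of the pin's axis each way (angle between the z axis of mallet and the z axis of pin_top, either way round below 0.21 rad and z of mallet in the frame of pin_top above 0.03 m and x of mallet in the frame of pin_top between -0.025 and 0.025 m and y of mallet in the frame of pin_top between -0.025 and 0.025 m), for 0.05 s.
2. a blow: the mallet, square to the pin, drives it down at more than 0.03 m/s (angle between the z axis of mallet and the z axis of pin_top, either way round below 0.21 rad and contact force between mallet and lock_pin above 1 N and velocity of joint pin_travel above 0.03 m/s).
3. the pin is driven home (at least 21.5 of its 24 mm) (value of joint pin_travel above 0.0215 m), for 0.1 s.
At the end, for the whole second after the job is handed in: The pin is within 2.5 mm of fully home; the mallet stands on its striking face on the cork pad (head's axis within 32 mm of the pad's centre, upright within 0.1 rad), at rest and released (value of joint pin_travel above 0.0215 m and horizontal distance between mallet and pad below 0.032 m and z of mallet in the frame of pad between 0.002 and 0.01 m and angle between mallet's own z axis and vertical below 0.1 rad and linear speed of mallet below 0.02 m/s and angular speed of mallet below 0.2 rad/s and contact force between the fingers and mallet below 0.1 N); the robot touches nothing.
It fails at once if the robot itself pushes the pin (contact force between any of the fingers, the arm and lock_pin above 1 N).
It fails at once if a bystander is shifted by more than 20 mm or tipped (distance of any of beaker_250, flask_100, petri_0, timer from where it was at the start of the episode above 0.02 m or angle between any of beaker_250, flask_100, petri_0, timer's own z axis and vertical above 0.4 rad).
It also fails if it takes over 45 s, if anything falls off the work surface, if the arm or the gripper's body presses on something with over 40 N, if the wrist force passes 120 N, or if a joint passes its speed limit or range.

## Working session

There is one attempt and no reset: what is moved stays moved. The work goes in short steps, Python scripts to look and compute and a tool call to move; the robot and the scene stay as the last step left them, time stands still between calls to the robot, and variables do not carry over. Pictures are saved under pics/ and viewed, and the job is handed in when it is done.

Besides the shell and the picture viewer there is one more tool, called as name(argument=value, ...), one argument or row to a line, values as JSON. arm_command: Moves the arm, as the interface text tells. Its arguments: {"type":"object","properties":{"rows":{"type":"array","items":{"type":"object","properties":{"ax":{"type":"number"},"ay":{"type":"number"},"az":{"type":"number"},"x":{"type":"number"},"y":{"type":"number"},"z":{"type":"number"},"grip":{"type":"number"}}}}},"required":["rows"]}

```bash
ls; mkdir -p pics
python3 - <<'E'
from workcell import ctrl
import cv2,json
o=ctrl.get_obs();print(o)
for n in("side","top"):
    s=ctrl.snapshot(n);cv2.imwrite(f"pics/{n}0.png",s["frame"][:,:,::-1])
    print(n,s["intrinsics"],s["distortion"],s["position"],s["attitude"])
    for t in["mallet","mallet_grip","pad","clamp","pin_top","lock_pin","beaker_250","flask_100","petri_0","timer"]:
        print(t,[(x["conf"],x["uv"]) for x in ctrl.tip_of(t,n)][:2],[(x["conf"],x["box"]) for x in ctrl.masks_of(t,n)][:2])
print(ctrl.tcp_to_grasp)
E
```

```text
pics
{'time': 0.0, 'joint_positions': array([ 1.04866506e+00,  2.63527107e-01, -4.89331849e-02,  1.25939546e+00,
        6.01581695e-06,  1.41551249e+00]), 'joint_velocities': array([ 0.00022455,  0.00225003,  0.00033221,  0.00075675,  0.00205313,
       -0.00178299]), 'tau': array([ 3.69319052e-03, -6.37623739e+01,  3.84557605e+01,  1.37559429e-02,
        3.40425731e-04,  1.52319041e-05]), 'tcp_pos': array([0.18814136, 0.48979554, 0.19082433]), 'tool_rot': array([-5.72951513e-01, -3.08854031e+00,  1.56627011e-03]), 'ft_force': array([-1.25954809, -0.02279519,  0.18665563]), 'wrist_torque': array([-0.00370579, -0.02961331, -0.00040859]), 'opening': 0.9992929702820157}
side [[512.93669912   0.         329.23210881]
 [  0.         512.93669912 247.28781554]
 [  0.           0.           1.        ]] [-0.08903424  0.          0.          0.          0.        ] [ 0.56500397 -1.02485898  1.02834713] [-2.28691915 -0.02997899  0.03172036]
mallet [(0.65, [338.4, 355.3])] [(0.94, [330.8, 325.5, 397.9, 360.4])]
mallet_grip [(0.82, [369.3, 349.2])] [(0.56, [325.3, 324.0, 396.5, 357.4])]
pad [
[... 893 characters left out ...]
96149  2.22639704 -0.04867893]
mallet [(0.93, [409.7, 232.0]), (0.21, [244.2, 300.0])] [(0.74, [398.9, 184.0, 423.4, 245.0])]
mallet_grip [(0.9, [409.1, 207.9])] [(0.82, [395.0, 186.3, 423.7, 239.4])]
pad [] [(0.63, [384.1, 218.3, 422.5, 253.1])]
clamp [(0.94, [297.7, 217.7])] [(0.96, [277.5, 190.6, 314.5, 241.0]), (0.7, [231.1, 291.1, 250.1, 311.6])]
pin_top [(0.56, [297.5, 220.7])] []
lock_pin [(0.62, [296.0, 218.8])] [(0.4, [290.0, 217.8, 301.5, 225.0])]
beaker_250 [] [(0.55, [178.3, 237.9, 213.0, 262.6])]
flask_100 [(0.74, [404.4, 179.2])] [(0.71, [392.6, 166.1, 419.5, 187.3])]
petri_0 [(0.6, [347.2, 298.7])] []
timer [(0.79, [241.6, 301.2])] [(0.62, [230.3, 288.0, 248.7, 311.6])]
0.0187
```

Run:
```python
import cv2
for n,(x,y,w,h) in {"side":(240,170,200,210),"top":(160,150,290,180)}.items():
    im=cv2.imread(f"pics/{n}0.png")[y:y+h,x:x+w]
    k=min(800/w,600/h); cv2.imwrite(f"pics/{n}0c.png",cv2.resize(im,None,fx=k,fy=k,interpolation=cv2.INTER_CUBIC)); print(n,k)
```

```text
side 2.857142857142857
top 2.7586206896551726
```

View pics/side0.png

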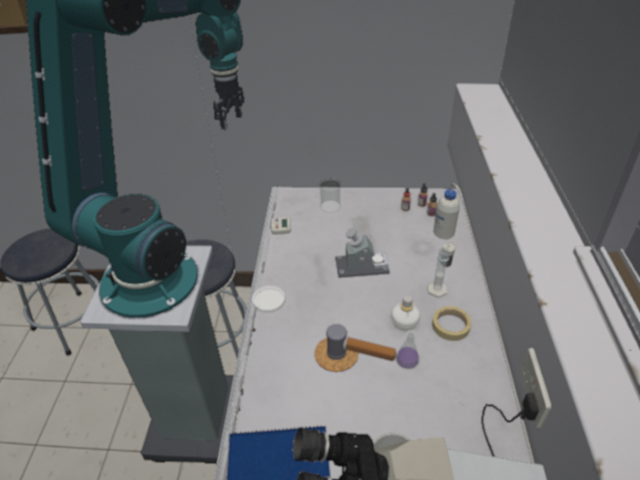

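View pics/side0c.png

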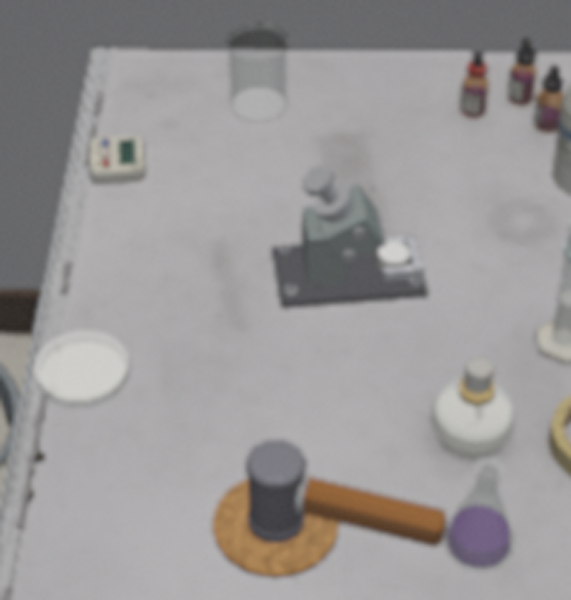

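View pics/top0c.png

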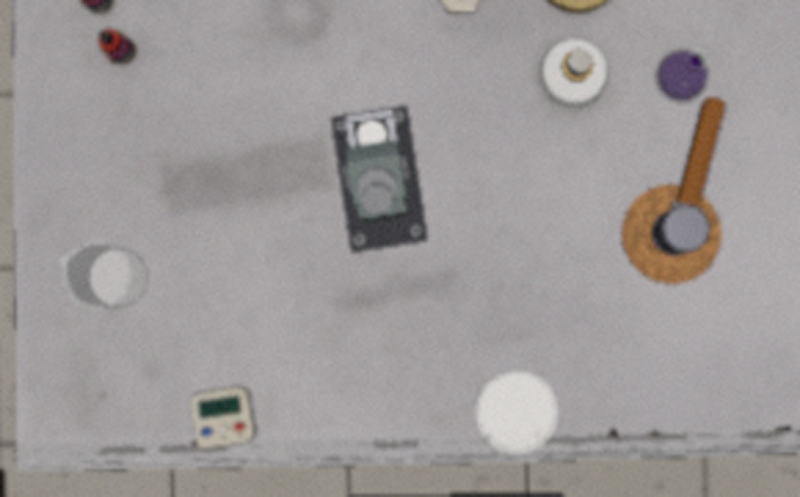

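The side view shows the mallet head at about (337,345), with its handle pointing right to the flask at (408,352). The clamp is at (360,262) and the pin top at (351,230). The top view confirms that the handle points away from the robot and the pin leans towards it. Next I'll triangulate.

```bash
cat > h.py <<'E'
import numpy as np,cv2
from scipy.spatial.transform import Rotation as R
from scipy.optimize import least_squares
from workcell import ctrl
def proj(s,P):
    Rw=R.from_rotvec(s["attitude"]).as_matrix()  # cam->world
    Pc=(np.atleast_2d(P)-s["position"])@Rw
    return cv2.projectPoints(Pc.reshape(-1,1,3),np.zeros(3),np.zeros(3),s["intrinsics"],np.array(s["distortion"]))[0].reshape(-1,2)
def ray(s,uv):
    n=cv2.undistortPoints(np.array(uv,float).reshape(1,1,2),s["intrinsics"],np.array(s["distortion"])).ravel()
    d=R.from_rotvec(s["attitude"]).as_matrix()@np.array([n[0],n[1],1]);return s["position"],d/np.linalg.norm(d)
def plane(s,uv,z):
    p,d=ray(s,uv);return p+d*(z-p[2])/d[2]
def tri(prs):
    A=np.zeros((3,3));b=np.zeros(3)
    for s,uv in prs:
        p,d=ray(s,uv);M=np.eye(3)-np.outer(d,d);A+=M;b+=M@p
    x=np.linalg.solve(A,b);return x,[np.round(proj(s,x)[0]-uv,1) for s,uv in prs]
E
python3 - <<'E'
from h import *
S={n:ctrl.snapshot(n) for n in("side","top")}
for t in["mallet","mallet_grip","pad","clamp","pin_top","lock_pin","flask_100","petri_0","timer","beaker_250"]:
    T={n:ctrl.tip_of(t,n)[:1] for n in S}
    print(t,{n:(v[0]["conf"],v[0]["uv"]) for n,v in T.items() if v})
    l=[(S[n],v[0]["uv"]) for n,v in T.items() if v]
    if len(l)==2: x,r=tri(l);print("  ",x.round(4),r)
    M={n:ctrl.masks_of(t,n)[:1] for n in S}
    for n,v in M.items():
        if v:
            ys,xs=np.nonzero(v[0]["pixels"]); c=(xs.mean(),ys.mean())
            print("  mask",n,v[0]["conf"],np.round(c,1),len(xs),"z0",plane(S[n],c,0).round(3))
E
```

```text
mallet {'side': (0.79, [337.4, 352.1]), 'top': (0.96, [407.7, 234.4])}
   [ 0.5445 -0.2552  0.02  ] [array([-1. ,  0.1]), array([-0.1, -0.8])]
  mask side 0.75 [330.3 194.6] 627 z0 [0.508 0.434 0.   ]
  mask top 0.7 [410.6 217.7] 608 z0 [ 0.594 -0.269  0.   ]
mallet_grip {'side': (0.92, [369.2, 348.7]), 'top': (0.79, [410.4, 208.0])}
   [ 0.6206 -0.2618  0.0437] [array([-1. ,  0.1]), array([-0.1, -0.8])]
  mask side 0.65 [353.7 345.1] 1339 z0 [ 0.587 -0.217  0.   ]
  mask top 0.97 [410.6 217.6] 689 z0 [ 0.594 -0.269  0.   ]
pad {'side': (0.86, [337.2, 349.6]), 'top': (0.58, [402.5, 232.9])}
   [ 0.5467 -0.2413  0.0122] [array([ 0.3, -0. ]), array([0. , 0.2])]
  mask side 0.71 [333.6 358.5] 757 z0 [ 0.538 -0.259  0.   ]
  mask top 0.65 [401.  236.7] 660 z0 [ 0.537 -0.238  0.   ]
clamp {'side': (0.95, [362.9, 263.4]), 'top': (0.91, [295.2, 215.6])}
   [0.6114 0.0792 0.005 ] [array([-1.1,  0.1]), array([-0.1, -1.1])]
  mask side 0.74 [360.7 258.1] 1624 z0 [0.609 0.108 0.   ]
  mask top 0.77 [296.9 214.6] 1403 z0 [0.612 0.074 0.   ]
pin_top {'side': (0.45, [348.3, 231.3]), 'top': (0.67, 
[... 690 characters left out ...]
 0.033  -0.0587] [array([ 42.5, -12.3]), array([14. , 39.1])]
  mask side 0.83 [268.3 299. ] 739 z0 [ 0.353 -0.063  0.   ]
  mask top 0.58 [346.9 299.2] 728 z0 [ 0.353 -0.07   0.   ]
timer {'side': (0.87, [282.8, 228.6]), 'top': (0.71, [241.8, 302.4])}
   [ 0.3563  0.247  -0.0026] [array([-1.7,  0. ]), array([-0.2, -1.8])]
  mask side 0.51 [280.6 225.8] 315 z0 [0.354 0.258 0.   ]
  mask top 0.77 [240.1 300.8] 405 z0 [0.356 0.251 0.   ]
beaker_250 {'side': (0.71, [330.9, 207.8]), 'top': (0.82, [198.1, 250.5])}
   [ 0.5114  0.3807 -0.0174] [array([-0.1,  0. ]), array([-0. , -0.1])]
  mask side 0.9 [330.3 194.8] 638 z0 [0.508 0.432 0.   ]
  mask top 0.86 [197.3 249.6] 629 z0 [0.513 0.378 0.   ]
```

Run:
```python
from h import *
S={n:ctrl.snapshot(n) for n in("side","top")}
k=2.7586; s=S["top"]
c=np.array([[332,118],[407,107],[427,240],[353,251]])/k-.1+[160,150]
W=np.array([plane(s,u,.012) for u in c]);print(W.round(4),W.mean(0), [np.linalg.norm(W[i]-W[i-1]) for i in range(4)])
d=(W[0]+W[1]-W[2]-W[3]);print("clamp yaw",np.degrees(np.arctan2(d[1],d[0])))
hsv=cv2.cvtColor(s["frame"],cv2.COLOR_RGB2HSV)
def seg(lo,hi,box,src=hsv):
    m=cv2.inRange(src,np.array(lo),np.array(hi));z=np.zeros_like(m);x0,y0,x1,y1=box;z[y0:y1,x0:x1]=m[y0:y1,x0:x1];return z
# sample colors
f=s["frame"]
print("handle",hsv[200,411],hsv[190,416],"pad",hsv[240,390],hsv[248,405],"head",hsv[232,408],"flask",hsv[177,407])
m=seg((0,120,40),(15,255,200),(395,180,425,222))
ys,xs=np.nonzero(m);print(len(xs),xs.mean(),ys.mean())
r=cv2.minAreaRect(np.c_[xs,ys].astype(np.float32));print(r)
b=cv2.boxPoints(r);print(np.array([plane(s,u,.065) for u in b]).round(4))
cv2.imwrite("pics/hm.png",cv2.resize(np.hstack([m[150:270,370:450],f[150:270,370:450,0]]),None,fx=4,fy=4))
cx=np.array([685,228])/k+[160,150]; print("headtop",plane(s,cx,.09))
cx=np.array([671,233])/k+[160,150]; print("pad",plane(s,cx,.006))
c2=np.array([275,462])/2.857+[240,170]; print("headtop side",plane(S["side"],c2,.09))
c2=np.array([276,527])/2.857+[240,170]; print("pad side",plane(S["side"],c2,.006))
```

```text
[[0.6776 0.1221 0.012 ]
 [0.6875 0.0401 0.012 ]
 [0.542  0.0218 0.012 ]
 [0.5321 0.1022 0.012 ]] [0.60980846 0.07155966 0.012     ] [np.float64(0.1469082425090736), np.float64(0.08255294467652467), np.float64(0.14670976300410069), np.float64(0.08100147789923863)]
clamp yaw 7.44945052578314
handle [ 12  77 103] [ 14 170 129] pad [ 14 136 148] [ 14 141 150] head [123  19 147] flask [134  83 104]
294 412.1734693877551 206.0374149659864
((412.4815673828125, 206.76800537109375), (15.839855194091797, 42.58993911743164), 31.701433181762695)
[[ 0.5799 -0.2106  0.065 ]
 [ 0.684  -0.2796  0.065 ]
 [ 0.6588 -0.3181  0.065 ]
 [ 0.5549 -0.2489  0.065 ]]
headtop [ 0.54287044 -0.24491927  0.09      ]
pad [ 0.54299437 -0.24439305  0.006     ]
headtop side [ 0.54424212 -0.24905965  0.09      ]
pad side [ 0.54483837 -0.25150612  0.006     ]
```

View pics/hm.png

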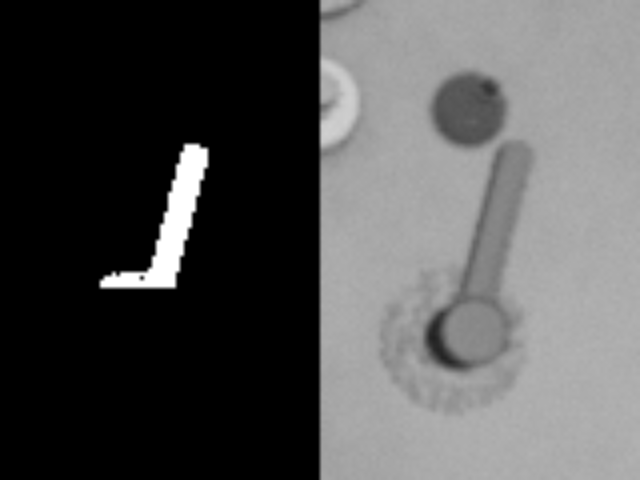

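Run:
```python
from h import *
S={n:ctrl.snapshot(n) for n in("side","top")}
s=S["top"];f=s["frame"]
hsv=cv2.cvtColor(f,cv2.COLOR_RGB2HSV)
m=cv2.inRange(hsv,(0,110,40),(20,255,220)); 
C=[]
for y in range(190,217,2):
    x=np.nonzero(m[y,400:425])[0]+400
    p=plane(s,(x.mean(),y),.067);C.append(p)
C=np.array(C);d=np.polyfit(C[:,0],C[:,1],1);print("handle line y=",d,"yaw deg",np.degrees(np.arctan(d[0])),"y at x=.545/.619:",np.polyval(d,[.545,.619]),C[0],C[-1])
# handle in side
k=2.857
s=S["side"]
# top face ridge pts in crop: near head top edge and end
for q,z in(((310,480),.069),((443,513),.069),((443,540),.039),((310,508),.039)):
    print("side handle",plane(s,np.array(q)/k+[240,170],z).round(4))
W=np.array([plane(s,np.array(q)/k+[240,170],.012) for q in((273,248),(413,237),(427,292),(282,301))]);print(W.round(4),W.mean(0).round(4),[np.linalg.norm(W[i]-W[i-1]).round(4) for i in range(4)])
d=W[1]+W[2]-W[0]-W[3];print("yaw",np.degrees(np.arctan2(d[1],d[0])))
# predicted pin top for clamp (0.611,.069),yaw 7.5
for cx,cy in((.610,.0715),(.611,.067)):
    c=np.array([cx,cy,0]);Rz=R.from_euler('z',7.5,degrees=True).as_matrix()
    a=np.array([-.5,0,.866]);mouth=np.array([-.02,0,.105])
    pt=c+Rz@(mouth+a*.037); print("pin_top",pt.round(4),"side px",proj(S["side"],pt),"top",proj(S["top"],pt))
for n,b,k2 in(("side",(325,215,400,285),8),("top",(270,180,330,250),8)):
    x0,y0,x1,y1=b;im=S[n]["frame"][y0:y1,x0:x1,::-1];cv2.imwrite(f"pics/{n}cl.png",cv2.resize(im,None,fx=k2,fy=k2,interpolation=cv2.INTER_CUBIC))
```

```text
handle line y= [-0.29615169 -0.08291449] yaw deg -16.49674458964283 y at x=.545/.619: [-0.24431717 -0.26623239] [ 0.66748089 -0.2816933   0.067     ] [ 0.59227249 -0.25849661  0.067     ]
side handle [ 0.5733 -0.2503  0.069 ]
side handle [ 0.6815 -0.2825  0.069 ]
side handle [ 0.6835 -0.2871  0.039 ]
side handle [ 0.5737 -0.2561  0.039 ]
[[0.5342 0.0995 0.012 ]
 [0.6797 0.1191 0.012 ]
 [0.6897 0.0365 0.012 ]
 [0.5449 0.0211 0.012 ]] [0.6121 0.069  0.012 ] [np.float64(0.0791), np.float64(0.1468), np.float64(0.0831), np.float64(0.1455)]
yaw 6.896261797078659
pin_top [0.5718 0.0665 0.137 ] side px [[348.76082382 231.21342534]] top [[297.31049526 223.77396124]]
pin_top [0.5728 0.062  0.137 ] side px [[349.12075882 232.25734719]] top [[298.94804911 223.36703774]]
```

View pics/sidecl.png

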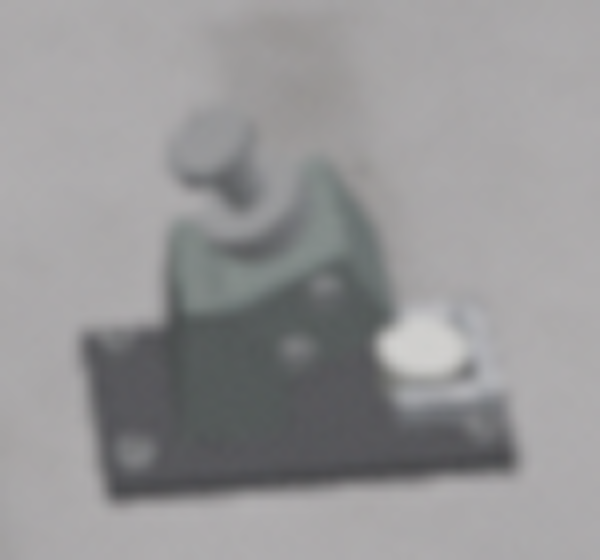

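View pics/topcl.png

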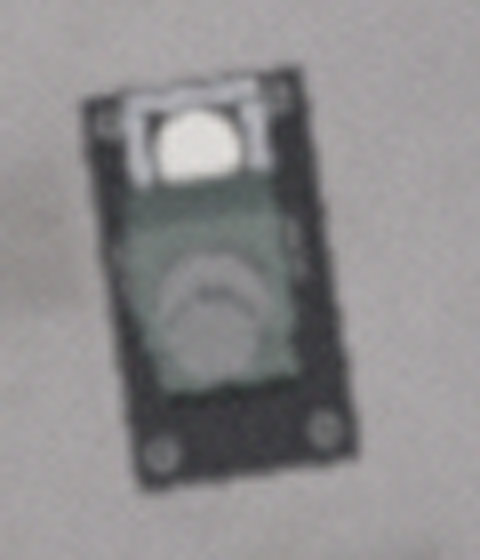

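```bash
cat >> h.py <<'E'
def toolR(zdir,ydir):
    z=np.array(zdir,float);z/=np.linalg.norm(z);y=np.array(ydir,float);y-=z*(y@z);y/=np.linalg.norm(y)
    return np.c_[np.cross(y,z),y,z]
def delta(p,Rm,cmd=None):
    o=ctrl.get_obs()
    P0,R0=(o["tcp_pos"],R.from_rotvec(o["tool_rot"]).as_matrix()) if cmd is None else cmd
    print("shift cm",(R0.T@(np.array(p)-P0)*100).round(2),"turn deg",np.degrees(R.from_matrix(R0.T@Rm).as_rotvec()).round(2))
def az(d): return np.array([np.cos(np.radians(d)),np.sin(np.radians(d)),0])
HY=-16.4; HEAD=np.array([.5445,-.246,.006])
RG=toolR([0,0,-1],az(HY+90))
GP=HEAD+.060*az(HY)+[0,0,.048]   # grasp point
CY=7.3; PT=np.array([.575,.065,.137]); A=az(CY)*-.5+np.array([0,0,.866])
E
python3 - <<'E'
from h import *
print(ctrl.get_obs()["time"],GP)
tcp=GP-[0,0,.0187]
delta(tcp+[0,0,.12],RG)
E
```

```text
4.4 [ 0.60205884 -0.26294049  0.054     ]
shift cm [-65.63 -55.46   3.6 ] turn deg [ 0.    0.   -4.61]
```

arm_command(
  rows=[
    {"x":-65.6,"y":-55.5,"z":0,"az":-4.6,"grip":0},
    {"x":-65.6,"y":-55.5,"z":0,"az":-4.6,"grip":0},
    {"x":-65.6,"y":-55.5,"z":0,"az":-4.6,"grip":0},
    {"x":-65.6,"y":-55.5,"z":0,"az":-4.6,"grip":0},
    {"x":-65.6,"y":-55.5,"z":0,"az":-4.6,"grip":0},
    {"x":-65.6,"y":-55.5,"z":0,"az":-4.6,"grip":0},
    {"x":-65.6,"y":-55.5,"z":0,"az":-4.6,"grip":0},
    {"x":-65.6,"y":-55.5,"z":0,"az":-4.6,"grip":0},
  ],
)

```text
validation failed for argument at $.ro...
```

Run:
```python
from h import *
o=ctrl.get_obs();print(o["time"],o["tcp_pos"],o["tool_rot"])
tcp=GP-[0,0,.0187]
delta(tcp+[0,0,.12],RG)
```

```text
4.4 [0.18828135 0.49007892 0.19130061] [5.72900987e-01 3.08889861e+00 6.71874816e-05]
shift cm [-65.63 -55.46   3.6 ] turn deg [ 0.    0.   -4.61]
```

arm_command(
  rows=[
    {"ax":0,"ay":0,"az":-4.6,"x":-65.6,"y":-55.5,"z":0,"grip":0},
    {"ax":0,"ay":0,"az":-4.6,"x":-65.6,"y":-55.5,"z":0,"grip":0},
    {"ax":0,"ay":0,"az":-4.6,"x":-65.6,"y":-55.5,"z":0,"grip":0},
    {"ax":0,"ay":0,"az":-4.6,"x":-65.6,"y":-55.5,"z":0,"grip":0},
    {"ax":0,"ay":0,"az":-4.6,"x":-65.6,"y":-55.5,"z":0,"grip":0},
    {"ax":0,"ay":0,"az":-4.6,"x":-65.6,"y":-55.5,"z":0,"grip":0},
    {"ax":0,"ay":0,"az":-4.6,"x":-65.6,"y":-55.5,"z":0,"grip":0},
    {"ax":0,"ay":0,"az":-4.6,"x":-65.6,"y":-55.5,"z":0,"grip":0},
  ],
)

```text
time: 5.4
tcp_pos: [0.4295, 0.0496, 0.1915]
tool_rot: [0.449, 3.109, 0.0]
ft_force: [2.0, 2.6, 0.4]
opening: 0.998
```

Run:
```python
from h import *
o=ctrl.get_obs();print(o["time"],o["tcp_pos"],o["tool_rot"])
tcp=GP-[0,0,.0187]
delta(tcp+[0,0,.12],RG)
```

```text
5.4 [0.4295453  0.04962235 0.19153469] [4.48902655e-01 3.10852651e+00 2.55102662e-04]
shift cm [-25.39 -25.1    3.64] turn deg [ 0.02  0.05 -0.03]
```

arm_command(
  rows=[
    {"ax":0,"ay":0,"az":0,"x":-25.4,"y":-25.1,"z":0,"grip":0.2},
    {"ax":0,"ay":0,"az":0,"x":-25.4,"y":-25.1,"z":0,"grip":0.2},
    {"ax":0,"ay":0,"az":0,"x":-25.4,"y":-25.1,"z":0,"grip":0.2},
    {"ax":0,"ay":0,"az":0,"x":-25.4,"y":-25.1,"z":1,"grip":0.2},
    {"ax":0,"ay":0,"az":0,"x":-25.4,"y":-25.1,"z":2,"grip":0.2},
    {"ax":0,"ay":0,"az":0,"x":-25.4,"y":-25.1,"z":3.6,"grip":0.2},
    {"ax":0,"ay":0,"az":0,"x":-25.4,"y":-25.1,"z":3.6,"grip":0.2},
    {"ax":0,"ay":0,"az":0,"x":-25.4,"y":-25.1,"z":3.6,"grip":0.2},
  ],
)

```text
time: 6.4
tcp_pos: [0.6013, -0.2605, 0.1553]
tool_rot: [-0.449, -3.109, -0.0]
ft_force: [0.4, -0.4, 1.1]
opening: 0.801
```

Run:
```python
from h import *
o=ctrl.get_obs();print(o["time"],o["tcp_pos"],o["tool_rot"],o["opening"])
tcp=GP-[0,0,.0187]
delta(tcp+[0,0,.12],RG); delta(tcp,RG)
for n,b in(("side",(300,270,450,390)),("top",(350,140,470,260))):
    s=ctrl.snapshot(n);x0,y0,x1,y1=b;im=s["frame"][:,:,::-1].copy();q=proj(s,np.array([o["tcp_pos"],GP]));print(n,q.round(1))
    for u in q: pass
    c=cv2.resize(im[y0:y1,x0:x1],None,fx=5,fy=5,interpolation=cv2.INTER_CUBIC)
    for u in q: cv2.circle(c,tuple(int(v) for v in (u-[x0,y0])*5),4,(0,0,255),1)
    cv2.imwrite(f"pics/{n}1.png",c)
```

```text
6.4 [ 0.60127937 -0.26051708  0.15531897] [-4.48637497e-01 -3.10900948e+00 -4.44948531e-04] 0.8013881049101335
shift cm [-0.14 -0.21  0.  ] turn deg [ 0.01 -0.02 -0.02]
shift cm [-0.15 -0.21 12.  ] turn deg [ 0.01 -0.02 -0.02]
side [[361.5 317.3]
 [360.5 346.4]]
top [[417.5 209.4]
 [411.6 213.1]]
```

View pics/side1.png

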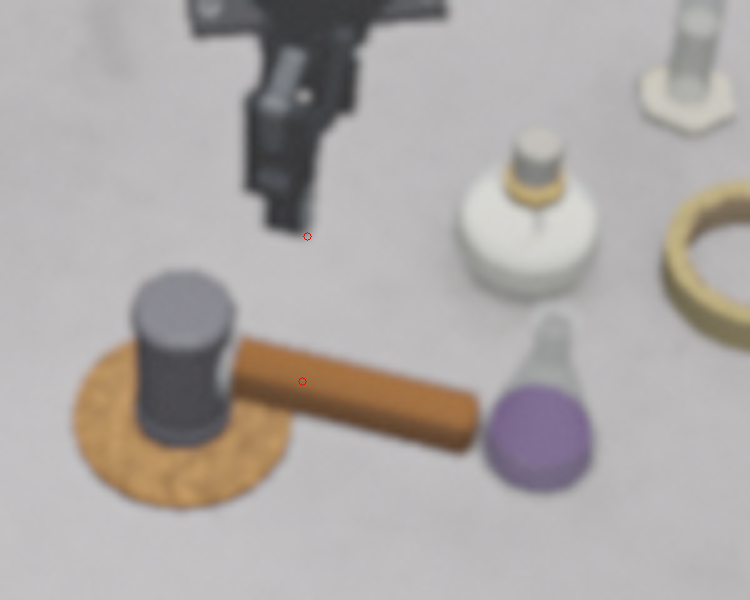

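View pics/top1.png

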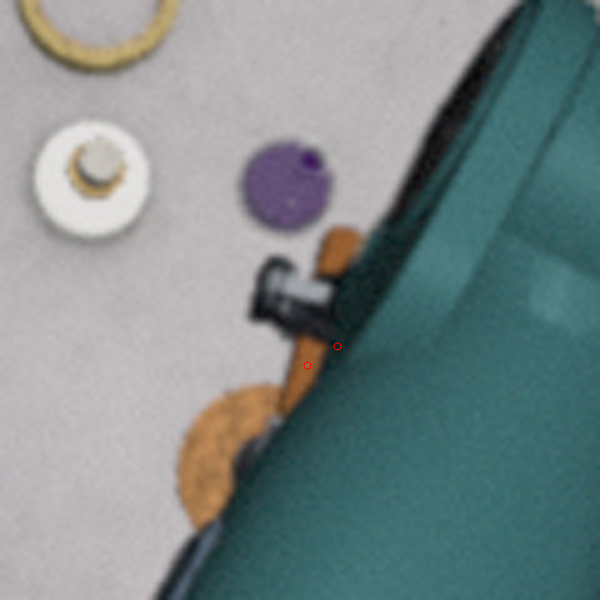

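The side view shows the fingers above the handle, with the grasp point at crop (302,381). The top view shows the left finger clear of both the handle and the flask. I'll descend and close.

arm_command(
  rows=[
    {"ax":0,"ay":0,"az":0,"x":-0.1,"y":-0.2,"z":3,"grip":0.2},
    {"ax":0,"ay":0,"az":0,"x":-0.1,"y":-0.2,"z":6,"grip":0.2},
    {"ax":0,"ay":0,"az":0,"x":-0.1,"y":-0.2,"z":9,"grip":0.2},
    {"ax":0,"ay":0,"az":0,"x":-0.1,"y":-0.2,"z":11,"grip":0.2},
    {"ax":0,"ay":0,"az":0,"x":-0.1,"y":-0.2,"z":12,"grip":0.2},
    {"ax":0,"ay":0,"az":0,"x":-0.1,"y":-0.2,"z":12,"grip":0.2},
    {"ax":0,"ay":0,"az":0,"x":-0.1,"y":-0.2,"z":12,"grip":1},
    {"ax":0,"ay":0,"az":0,"x":-0.1,"y":-0.2,"z":12,"grip":1},
  ],
)

```text
time: 7.5
tcp_pos: [0.6023, -0.2632, 0.0361]
tool_rot: [0.448, 3.108, -0.001]
ft_force: [0.3, -0.4, -0.5]
opening: 0.384
```

arm_command(
  rows=[
    {"ax":0,"ay":0,"az":0,"x":0,"y":0,"z":0,"grip":1},
    {"ax":0,"ay":0,"az":0,"x":0,"y":0,"z":0,"grip":1},
    {"ax":0,"ay":0,"az":0,"x":0,"y":0,"z":0,"grip":1},
    {"ax":0,"ay":0,"az":0,"x":0,"y":0,"z":0,"grip":1},
  ],
)

```text
time: 8.0
tcp_pos: [0.6018, -0.263, 0.0353]
tool_rot: [-0.449, -3.109, -0.0]
ft_force: [-0.5, 0.2, 0.8]
opening: 0.002
```

Run:
```python
from h import *
o=ctrl.get_obs();print(o)
s=ctrl.snapshot("side");cv2.imwrite("pics/side2.png",cv2.resize(s["frame"][270:390,300:450,::-1],None,fx=5,fy=5))
```

```text
{'time': 8.0, 'joint_positions': array([-5.35960923e-01,  5.63548896e-01,  1.03089995e-02,  1.01765971e+00,
       -2.12889072e-05, -2.49381837e-01]), 'joint_velocities': array([ 8.48071850e-04,  8.62890713e-05,  4.45258418e-04, -1.01815311e-03,
       -1.74457194e-03, -5.05513756e-04]), 'tau': array([-9.74587128e-04, -8.76534104e+01,  3.57393980e+01,  3.29453826e-03,
       -2.22218659e-04,  4.13975772e-05]), 'tcp_pos': array([ 0.60184385, -0.26303175,  0.03525886]), 'tool_rot': array([-4.48603734e-01, -3.10929387e+00, -3.11849043e-05]), 'ft_force': array([-0.45104549,  0.22461411,  0.78510423]), 'wrist_torque': array([-0.00246594,  0.03461846, -0.01208435]), 'opening': 0.002238209774081399}
```

View pics/side2.png

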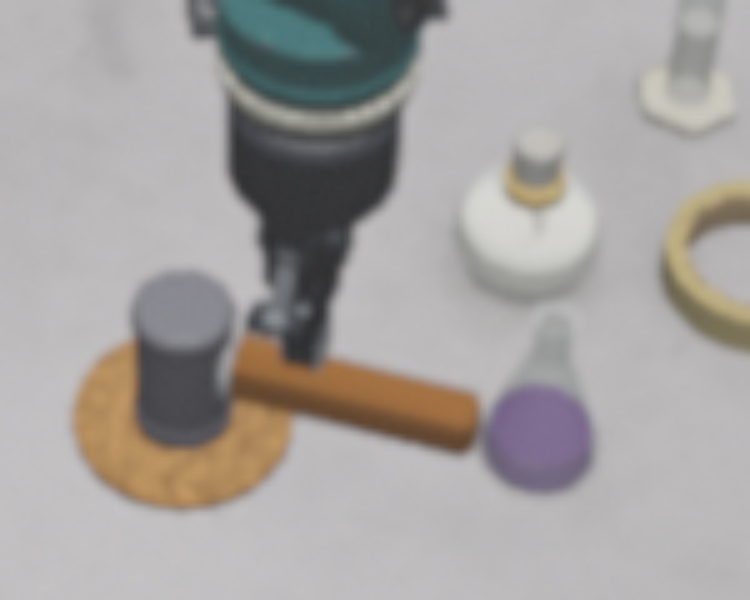

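Run:
```python
from h import *
o=ctrl.get_obs();t=o["tcp_pos"]
out=[]
for n,b in(("side",(320,310,400,370)),("top",(370,180,450,240))):
    s=ctrl.snapshot(n);x0,y0,x1,y1=b
    P=np.array([t,t+[0,0,.0187],t+[0,0,.034]]);q=proj(s,P);print(n,q.round(1))
    k=10;c=cv2.resize(s["frame"][y0:y1,x0:x1,::-1],None,fx=k,fy=k,interpolation=cv2.INTER_CUBIC)
    for u,col in zip(q,((0,0,255),(0,255,0),(255,0,0))): cv2.circle(c,tuple(int(v) for v in (u-[x0,y0]+.5)*k),5,col,2)
    cv2.imwrite(f"pics/{n}3.png",c)
```

```text
side [[360.3 351.3]
 [360.5 346.4]
 [360.7 342.4]]
top [[410.5 213.8]
 [411.6 213.1]
 [412.6 212.6]]
```

View pics/side3.png

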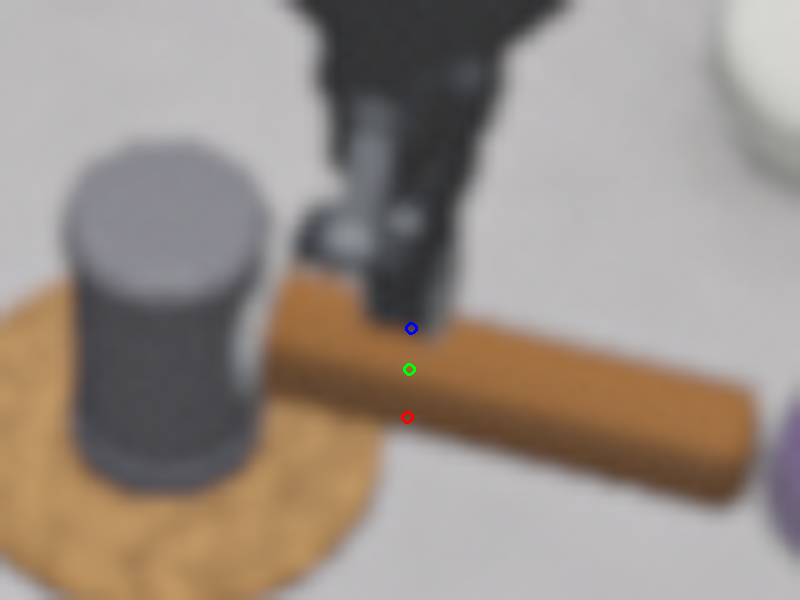

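View pics/top3.png

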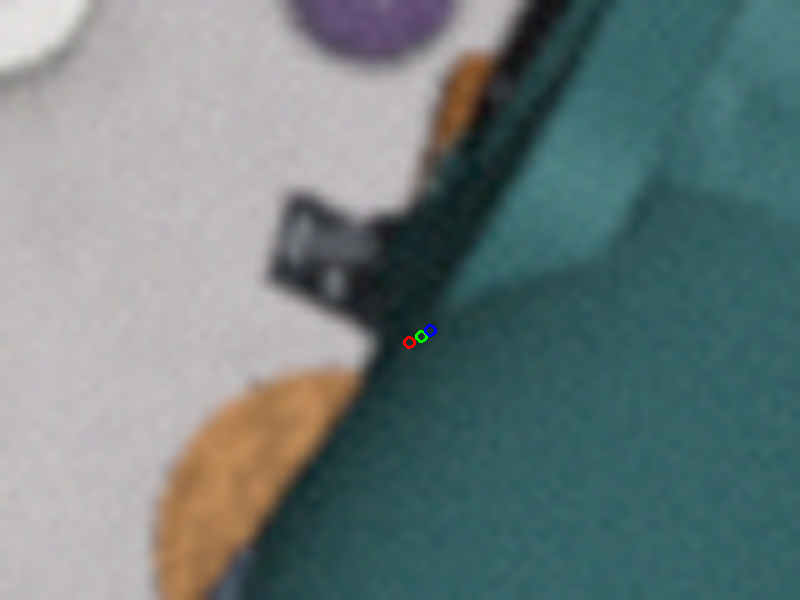

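The gripper shut fully, so the handle isn't between the fingers. In the side view the finger tips stop near the handle's back or top edge at crop (405,325), while the reported TCP projects to (407,417). I'll raise the arm and check where the tips really are.

arm_command(
  rows=[
    {"ax":0,"ay":0,"az":0,"x":0,"y":0,"z":-3,"grip":1},
    {"ax":0,"ay":0,"az":0,"x":0,"y":0,"z":-6,"grip":1},
    {"ax":0,"ay":0,"az":0,"x":0,"y":0,"z":-9,"grip":1},
    {"ax":0,"ay":0,"az":0,"x":0,"y":0,"z":-9,"grip":1},
    {"ax":0,"ay":0,"az":0,"x":0,"y":0,"z":-9,"grip":1},
  ],
)

```text
time: 8.78
tcp_pos: [0.6017, -0.2629, 0.1247]
tool_rot: [-0.448, -3.109, -0.0]
ft_force: [-0.0, 0.2, 0.1]
opening: 0.002
```

Run:
```python
from h import *
o=ctrl.get_obs();t=o["tcp_pos"];print(o["time"],t)
for n,b in(("side",(300,270,430,370)),("top",(350,150,480,250))):
    s=ctrl.snapshot(n);x0,y0,x1,y1=b
    P=np.array([t,t+[0,0,.0187],t+[0,0,.0737]]);q=proj(s,P);print(n,q.round(1))
    k=6;c=cv2.resize(s["frame"][y0:y1,x0:x1,::-1],None,fx=k,fy=k,interpolation=cv2.INTER_CUBIC)
    for u,col in zip(q,((0,0,255),(0,255,0),(255,0,0))): cv2.circle(c,tuple(int(v) for v in (u-[x0,y0]+.5)*k),4,col,1)
    cv2.imwrite(f"pics/{n}4.png",c)
```

```text
8.775 [ 0.60168869 -0.26293393  0.12467486]
side [[361.3 327. ]
 [361.5 321.7]
 [362.2 305.1]]
top [[416.2 210.5]
 [417.5 209.7]
 [421.6 207.4]]
```

View pics/side4.png

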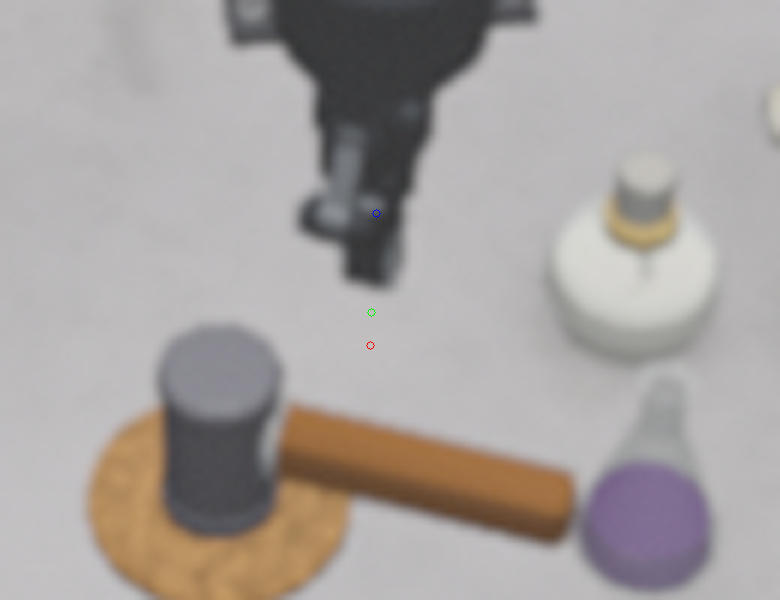

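View pics/top4.png

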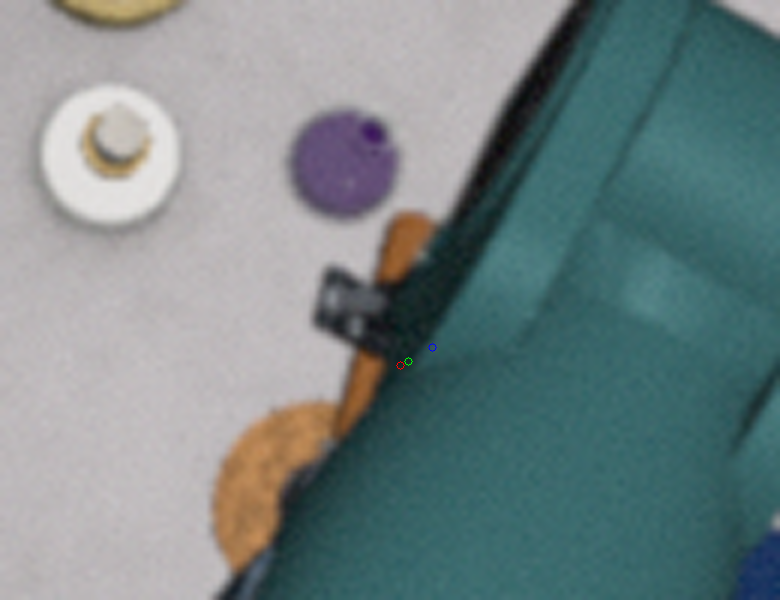

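Run:
```python
from h import *
S={n:ctrl.snapshot(n) for n in("side","top")}
s=S["side"]
tip=np.array([370,285])/6+[300,270]
print("tip if z=.1247",plane(s,tip,.1247),"z=.16",plane(s,tip,.16))
u=np.array([325,295])/6+[350,150]
for z in(.15,.2,.25): print("far knuckle",z,plane(S["top"],u,z))
k=np.array([305,215])/6+[300,270]
for z in(.17,.2,.25): print("near knuckle",z,plane(s,k,z))
```

```text
tip if z=.1247 [ 0.60302934 -0.23418335  0.1247    ] z=.16 [ 0.60154392 -0.26507024  0.16      ]
far knuckle 0.15 [ 0.63065324 -0.22605717  0.15      ]
far knuckle 0.2 [ 0.62405051 -0.21743422  0.2       ]
far knuckle 0.25 [ 0.61744778 -0.20881127  0.25      ]
near knuckle 0.17 [ 0.57721614 -0.23955203  0.17      ]
near knuckle 0.2 [ 0.57678931 -0.26699921  0.2       ]
near knuckle 0.25 [ 0.57607793 -0.31274451  0.25      ]
```

The side view puts the tip at crop (370,285). That matches the reported x and y but is about 35 mm higher than the reported z, and both knuckles fit a z offset too. So the real fingertips sit about 35 mm above the reported TCP. I'll open, go about 3.5 cm lower than before and watch the force.

arm_command(
  rows=[
    {"ax":0,"ay":0,"az":0,"x":0,"y":0,"z":0,"grip":0.2},
    {"ax":0,"ay":0,"az":0,"x":0,"y":0,"z":0,"grip":0.2},
    {"ax":0,"ay":0,"az":0,"x":0,"y":0,"z":0,"grip":0.2},
    {"ax":0,"ay":0,"az":0,"x":0,"y":0,"z":3,"grip":0.2},
    {"ax":0,"ay":0,"az":0,"x":0,"y":0,"z":6,"grip":0.2},
    {"ax":0,"ay":0,"az":0,"x":0,"y":0,"z":9,"grip":0.2},
    {"ax":0,"ay":0,"az":0,"x":0,"y":0,"z":9,"grip":0.2},
  ],
)

```text
time: 9.85
tcp_pos: [0.6007, -0.2623, 0.0336]
tool_rot: [-0.448, -3.106, -0.002]
ft_force: [-0.5, 0.3, 0.0]
opening: 0.802
```

arm_command(
  rows=[
    {"ax":0,"ay":0,"az":0,"x":0,"y":0,"z":1,"grip":0.2},
    {"ax":0,"ay":0,"az":0,"x":0,"y":0,"z":2,"grip":0.2},
    {"ax":0,"ay":0,"az":0,"x":0,"y":0,"z":3,"grip":0.2},
    {"ax":0,"ay":0,"az":0,"x":0,"y":0,"z":3,"grip":0.2},
  ],
)

```text
time: 10.35
tcp_pos: [0.6015, -0.2628, 0.0046]
tool_rot: [-0.448, -3.108, -0.001]
ft_force: [0.1, -0.3, 0.7]
opening: 0.801
```

Run:
```python
from h import *
o=ctrl.get_obs();print(o["time"],o["tcp_pos"],o["ft_force"],o["opening"])
s=ctrl.snapshot("side");cv2.imwrite("pics/side5.png",cv2.resize(s["frame"][310:370,320:400,::-1],None,fx=10,fy=10,interpolation=cv2.INTER_CUBIC))
```

```text
10.35 [ 0.6014736  -0.26276375  0.00455411] [ 0.06262131 -0.27309825  0.74764234] 0.8013937021991774
```

View pics/side5.png

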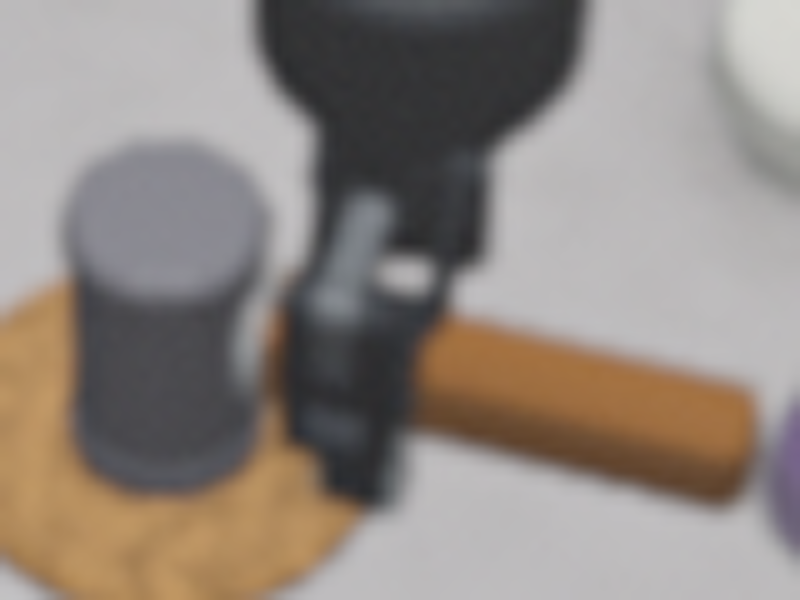

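The near finger now straddles the handle at crop (350,400). I'll close.

arm_command(
  rows=[
    {"ax":0,"ay":0,"az":0,"x":0,"y":0,"z":0.3,"grip":1},
    {"ax":0,"ay":0,"az":0,"x":0,"y":0,"z":0.3,"grip":1},
    {"ax":0,"ay":0,"az":0,"x":0,"y":0,"z":0.3,"grip":1},
    {"ax":0,"ay":0,"az":0,"x":0,"y":0,"z":0.3,"grip":1},
    {"ax":0,"ay":0,"az":0,"x":0,"y":0,"z":0.3,"grip":1},
    {"ax":0,"ay":0,"az":0,"x":0,"y":0,"z":0.3,"grip":1},
  ],
)

```text
time: 11.15
tcp_pos: [0.602, -0.263, 0.0024]
tool_rot: [0.448, 3.109, 0.0]
ft_force: [-0.4, 1.7, 3.9]
opening: 0.272
```

Run:
```python
from h import *
o=ctrl.get_obs();print(o["time"],o["tcp_pos"],o["tool_rot"],o["ft_force"],o["wrist_torque"],o["opening"])
s=ctrl.snapshot("side");cv2.imwrite("pics/side6.png",cv2.resize(s["frame"][310:370,320:400,::-1],None,fx=10,fy=10,interpolation=cv2.INTER_CUBIC))
```

```text
11.15 [ 0.6020037  -0.26300363  0.00242679] [4.48389401e-01 3.10917000e+00 5.72544319e-05] [-0.36441152  1.74340614  3.88638459] [ 0.31551653  0.13731871 -0.06585438] 0.27249905298674343
```

View pics/side6.png

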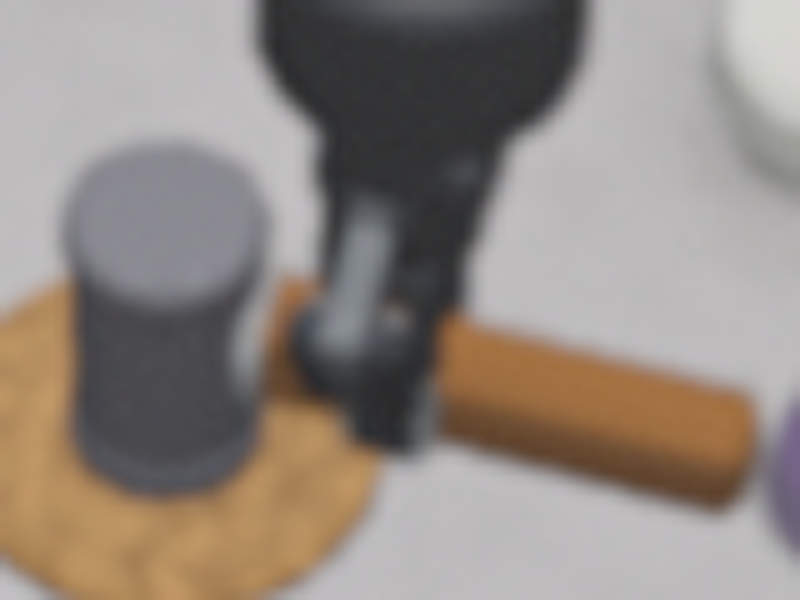

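```bash
cat >> h.py <<'E'
GT=np.array([.602,-.263,.0024]); D=.0355
RT=toolR(-A,az(CY+90))
def strike_tcp(clear,hyp,pt=None):
    M=(PT if pt is None else pt)+clear*A; e=np.array([0,0,D if hyp=="B" else 0])
    v=RG.T@(HEAD-GT-e); return M-RT@v-e
E
python3 - <<'E'
from h import *
for h in"AB": p=strike_tcp(.06,h);print(h,p)
p=(strike_tcp(.06,"A")+strike_tcp(.06,"B"))/2
c=(GT+[0,0,.2],RG)
delta(p,RT,c)
E
```

```text
A [0.5985439  0.06794174 0.21582317]
B [0.58093738 0.06568629 0.21106685]
shift cm [10.49 31.29 -1.1 ] turn deg [ -6.2  -29.57 -23.15]
```

arm_command(
  rows=[
    {"ax":0,"ay":0,"az":0,"x":0,"y":0,"z":-2,"grip":1},
    {"ax":0,"ay":0,"az":0,"x":0,"y":0,"z":-5,"grip":1},
    {"ax":0,"ay":0,"az":0,"x":0,"y":0,"z":-9,"grip":1},
    {"ax":0,"ay":0,"az":0,"x":0,"y":0,"z":-13,"grip":1},
    {"ax":0,"ay":0,"az":0,"x":0,"y":0,"z":-17,"grip":1},
    {"ax":0,"ay":0,"az":0,"x":0,"y":0,"z":-20,"grip":1},
    {"ax":0,"ay":0,"az":0,"x":0,"y":0,"z":-20,"grip":1},
    {"ax":0,"ay":0,"az":0,"x":0,"y":0,"z":-20,"grip":1},
  ],
)

```text
time: 12.2
tcp_pos: [0.6015, -0.2629, 0.2006]
tool_rot: [-0.448, -3.108, -0.001]
ft_force: [-0.6, -0.3, -3.4]
opening: 0.267
```

Run:
```python
from h import *
o=ctrl.get_obs();print(o["time"],o["tcp_pos"],o["ft_force"],o["wrist_torque"],o["opening"])
s=ctrl.snapshot("side");cv2.imwrite("pics/side7.png",cv2.resize(s["frame"][240:370,290:460,::-1],None,fx=4.5,fy=4.5,interpolation=cv2.INTER_CUBIC))
```

```text
12.2 [ 0.6014903  -0.26286971  0.20057872] [-0.6296468  -0.34333692 -3.35294973] [-0.05358053 -0.14231025  0.00735901] 0.2674288880830113
```

View pics/side7.png

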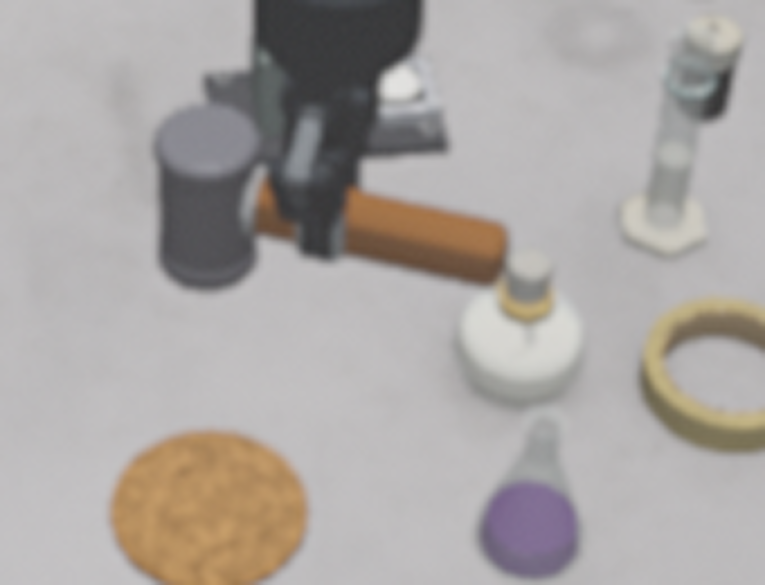

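The mallet is lifted and level, with its head at crop (207,195). The cork pad is free and centred at crop (210,512), about pixel (337,354). Next is the pose over the pin.

arm_command(
  rows=[
    {"ax":-3,"ay":-14,"az":-11,"x":5,"y":6,"z":-3,"grip":1},
    {"ax":-6.2,"ay":-29.6,"az":-23.2,"x":9,"y":12,"z":-3,"grip":1},
    {"ax":-6.2,"ay":-29.6,"az":-23.2,"x":10,"y":18,"z":-3,"grip":1},
    {"ax":-6.2,"ay":-29.6,"az":-23.2,"x":10.5,"y":24,"z":-3,"grip":1},
    {"ax":-6.2,"ay":-29.6,"az":-23.2,"x":10.5,"y":29,"z":-3,"grip":1},
    {"ax":-6.2,"ay":-29.6,"az":-23.2,"x":10.5,"y":31.3,"z":-2,"grip":1},
    {"ax":-6.2,"ay":-29.6,"az":-23.2,"x":10.5,"y":31.3,"z":-2,"grip":1},
    {"ax":-6.2,"ay":-29.6,"az":-23.2,"x":10.5,"y":31.3,"z":-2,"grip":1},
  ],
)

```text
time: 13.25
tcp_pos: [0.5888, 0.0669, 0.221]
tool_rot: [-0.168, 2.615, 0.045]
ft_force: [0.0, -1.1, -4.1]
opening: 0.27
```

Run:
```python
from h import *
o=ctrl.get_obs();print(o["time"],o["tcp_pos"],o["tool_rot"],o["ft_force"],o["opening"])
t=o["tcp_pos"];Ro=R.from_rotvec(o["tool_rot"]).as_matrix()
print("ang to RT",np.degrees(R.from_matrix(Ro.T@RT).as_rotvec()))
for n,b in(("side",(290,170,420,280)),("top",(250,160,380,260))):
    s=ctrl.snapshot(n);x0,y0,x1,y1=b;k=6
    c=cv2.resize(s["frame"][y0:y1,x0:x1,::-1],None,fx=k,fy=k,interpolation=cv2.INTER_CUBIC)
    for hyp,col in(("A",(0,0,255)),("B",(255,0,0))):
        e=np.array([0,0,D if hyp=="B" else 0]);v=RG.T@(HEAD-GT-e);M=t+e+Ro@v
        # rings for bottom and top faces
        for hh in(0,.084):
            a=np.linspace(0,2*np.pi,60);P=M-Ro[:,2]*hh+.025*(np.outer(np.cos(a),Ro[:,0])+np.outer(np.sin(a),Ro[:,1]))
            cv2.polylines(c,[np.int32((proj(s,P)-[x0,y0]+.5)*k)],True,col,1)
    a=np.linspace(0,2*np.pi,60);P=PT+.016*(np.outer(np.cos(a),RT[:,0])+np.outer(np.sin(a),RT[:,1]))
    cv2.polylines(c,[np.int32((proj(s,P)-[x0,y0]+.5)*k)],True,(0,255,0),1)
    cv2.imwrite(f"pics/{n}8.png",c)
```

```text
13.25 [0.58884587 0.06685199 0.22104742] [-0.16824788  2.61479418  0.04452003] [ 0.01174238 -1.13211114 -4.07020092] 0.2695328523368055
ang to RT [ 0.01412525 -0.08690352  0.05942492]
```

View pics/side8.png

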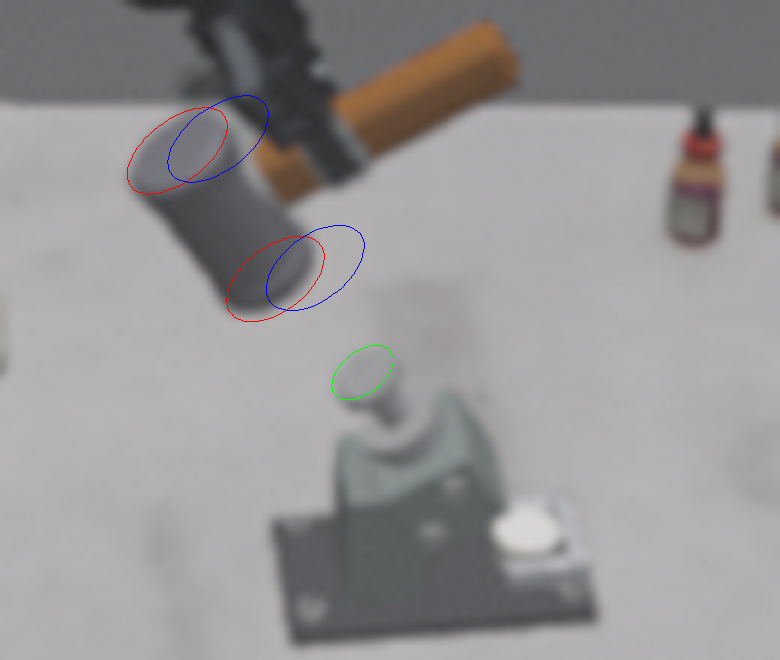

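View pics/top8.png

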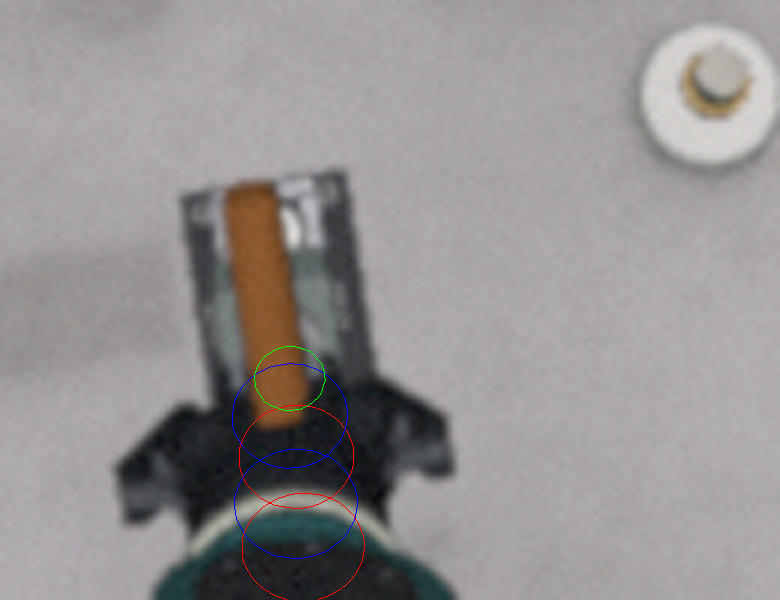

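The red outline (tool-length error, hypothesis A) fits the real head in the side view: top face at (178,150), striking face at (272,282). The green ring matches the pin head at (363,373). So the tool is about 35 mm shorter than reported, along its own axis. I'll apply that correction and centre on the pin.

Run:
```python
from h import *
pt=PT+[0,.002,0]
delta(strike_tcp(.055,"A",pt),RT)
```

```text
shift cm [-0.54  0.29  1.5 ] turn deg [-0.05 -0.02 -0.03]
```

arm_command(
  rows=[
    {"ax":0,"ay":0,"az":0,"x":-0.5,"y":0.3,"z":0.5,"grip":1},
    {"ax":0,"ay":0,"az":0,"x":-0.5,"y":0.3,"z":0.8,"grip":1},
    {"ax":0,"ay":0,"az":0,"x":-0.5,"y":0.3,"z":1,"grip":1},
    {"ax":0,"ay":0,"az":0,"x":-0.5,"y":0.3,"z":1,"grip":1},
  ],
)

```text
time: 13.85
tcp_pos: [0.5984, 0.071, 0.2158]
tool_rot: [-0.167, 2.613, 0.044]
ft_force: [-0.2, 0.5, -3.7]
opening: 0.272
```

```bash
cat > look.py <<'E'
from h import *
import sys
def look(tag,pt=PT+[0,.002,0]):
    o=ctrl.get_obs();t=o["tcp_pos"];Ro=R.from_rotvec(o["tool_rot"]).as_matrix()
    M=t+Ro@(RG.T@(HEAD-GT));print(o["time"],t,"F",o["ft_force"],o["opening"]);print("mallet in pin frame x,y,z(mm)",(np.c_[-RT[:,0],RT[:,1],A].T@(M-pt)*1000).round(1))
    n,b="side",(320,190,400,250)
    s=ctrl.snapshot(n);x0,y0,x1,y1=b;k=10
    c=cv2.resize(s["frame"][y0:y1,x0:x1,::-1],None,fx=k,fy=k,interpolation=cv2.INTER_CUBIC)
    c0=c.copy();a=np.linspace(0,2*np.pi,60)
    for hh in(0,.084):
        P=M-Ro[:,2]*hh+.025*(np.outer(np.cos(a),Ro[:,0])+np.outer(np.sin(a),Ro[:,1]))
        cv2.polylines(c,[np.int32((proj(s,P)-[x0,y0]+.5)*k)],True,(0,0,255),1)
    P=pt+.016*(np.outer(np.cos(a),RT[:,0])+np.outer(np.sin(a),RT[:,1]))
    cv2.polylines(c,[np.int32((proj(s,P)-[x0,y0]+.5)*k)],True,(0,255,0),1)
    cv2.imwrite(f"pics/{tag}.png",c)
look(sys.argv[1])
E
python3 look.py side9
```

```text
13.85 [0.59841125 0.07095112 0.21583291] F [-0.17271412  0.46837314 -3.71248914] 0.27178454025602766
mallet in pin frame x,y,z(mm) [ 0.  1. 60.]
```

View pics/side9.png

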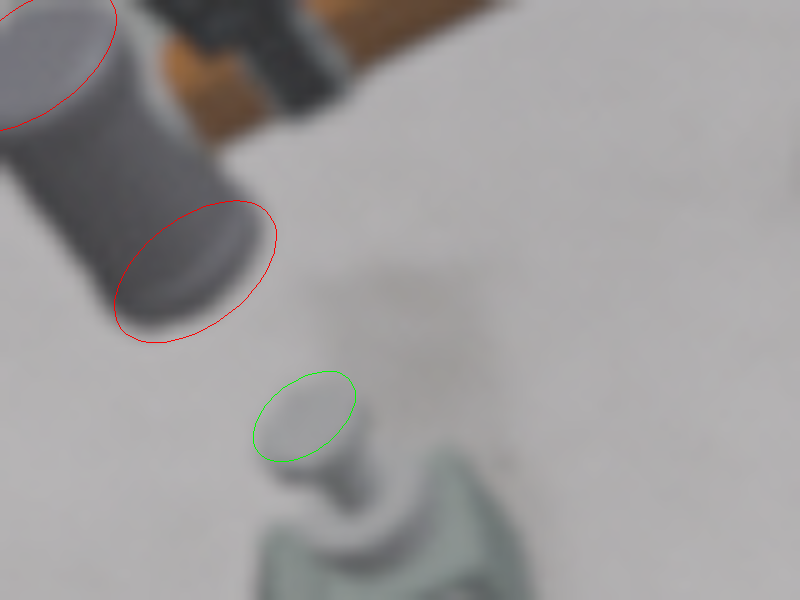

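It's square over the pin, with 60 mm of clearance and about 1 mm of computed offset. Now the first blow, down to just short of home.

arm_command(
  rows=[
    {"ax":0,"ay":0,"az":0,"x":0,"y":0,"z":1.5,"grip":1},
    {"ax":0,"ay":0,"az":0,"x":0,"y":0,"z":4.5,"grip":1},
    {"ax":0,"ay":0,"az":0,"x":0,"y":0,"z":7.6,"grip":1},
    {"ax":0,"ay":0,"az":0,"x":0,"y":0,"z":7.6,"grip":1},
    {"ax":0,"ay":0,"az":0,"x":0,"y":0,"z":7.6,"grip":1},
  ],
)

```text
time: 14.52
tcp_pos: [0.636, 0.0759, 0.1505]
tool_rot: [-0.168, 2.613, 0.044]
ft_force: [-0.9, 0.1, -3.4]
opening: 0.267
```

```bash
python3 look.py side10
```

```text
14.525 [0.63595434 0.0759142  0.15051909] F [-0.85460857  0.08426051 -3.43612511] 0.2667725586512544
mallet in pin frame x,y,z(mm) [  0.1   1.1 -15.5]
```

View pics/side10.png

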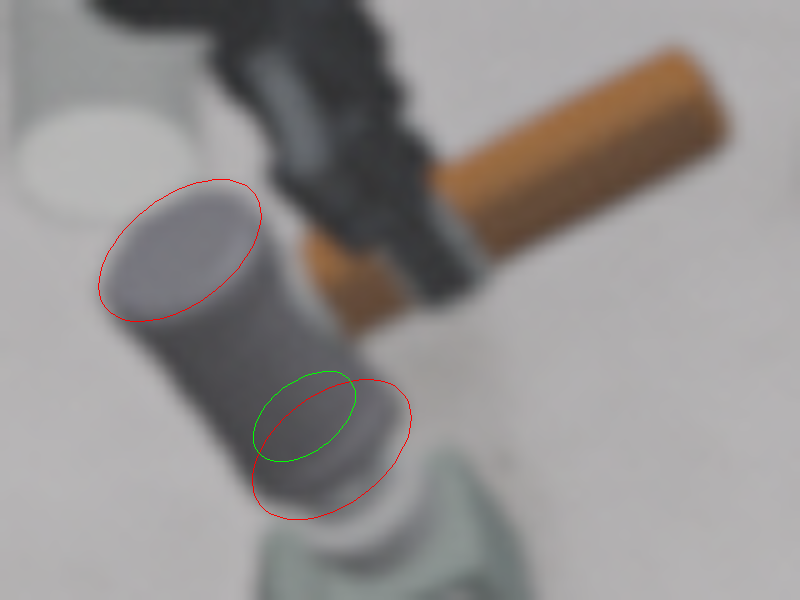

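The head is against the pin, which the model puts about 15 mm down. The sleeve rim now shows just below the face. I'll back off and strike again, a little deeper.

arm_command(
  rows=[
    {"ax":0,"ay":0,"az":0,"x":0,"y":0,"z":-2.5,"grip":1},
    {"ax":0,"ay":0,"az":0,"x":0,"y":0,"z":-2.5,"grip":1},
    {"ax":0,"ay":0,"az":0,"x":0,"y":0,"z":-1.0,"grip":1},
    {"ax":0,"ay":0,"az":0,"x":0,"y":0,"z":0.8,"grip":1},
    {"ax":0,"ay":0,"az":0,"x":0,"y":0,"z":0.8,"grip":1},
    {"ax":0,"ay":0,"az":0,"x":0,"y":0,"z":0.8,"grip":1},
  ],
)

```text
time: 15.32
tcp_pos: [0.64, 0.0765, 0.1418]
tool_rot: [-0.168, 2.615, 0.045]
ft_force: [0.0, -0.0, -4.3]
opening: 0.269
```

```bash
python3 look.py side11
```

```text
15.325 [0.64002414 0.07646108 0.14177665] F [ 0.01951391 -0.00576951 -4.27929354] 0.2685945552025589
mallet in pin frame x,y,z(mm) [ -0.7   1.2 -25. ]
```

View pics/side11.png

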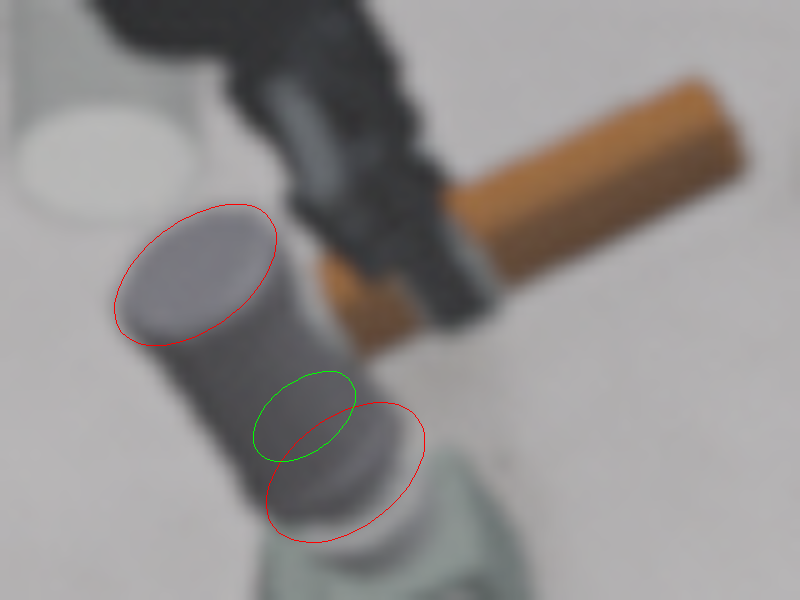

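There's no stop force yet. I'll make a third, slightly deeper stroke and watch for it.

arm_command(
  rows=[
    {"ax":0,"ay":0,"az":0,"x":0,"y":0,"z":0.2,"grip":1},
    {"ax":0,"ay":0,"az":0,"x":0,"y":0,"z":0.4,"grip":1},
    {"ax":0,"ay":0,"az":0,"x":0,"y":0,"z":0.4,"grip":1},
  ],
)

```text
time: 15.75
tcp_pos: [0.6428, 0.0768, 0.1409]
tool_rot: [-0.168, 2.611, 0.044]
ft_force: [-5.4, 0.0, 9.3]
opening: 0.264
```

```bash
python3 look.py side12
```

```text
15.75 [0.64275553 0.07677512 0.1408975 ] F [-5.40195751  0.00997216  9.30152489] 0.2636513663686144
mallet in pin frame x,y,z(mm) [  1.3   1.1 -27.4]
```

View pics/side12.png

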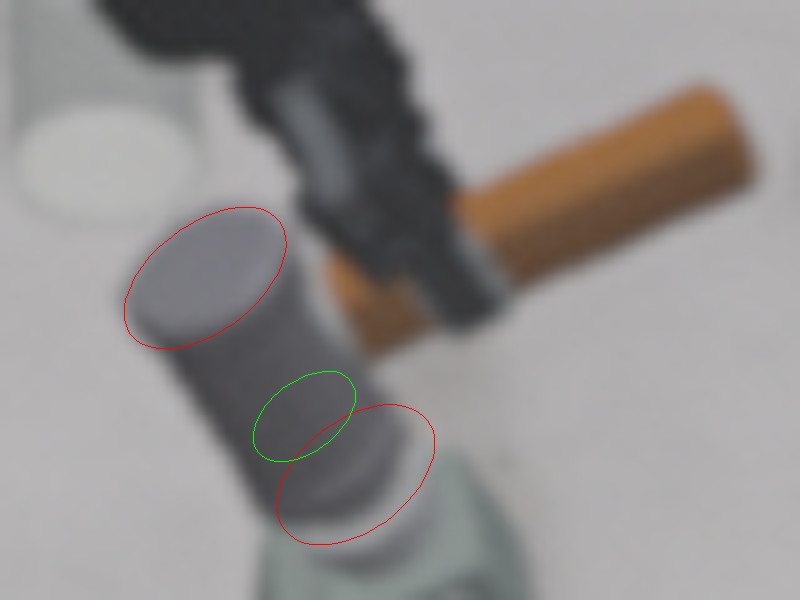

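arm_command(
  rows=[
    {"ax":0,"ay":0,"az":0,"x":0,"y":0,"z":0.2,"grip":1},
    {"ax":0,"ay":0,"az":0,"x":0,"y":0,"z":0.3,"grip":1},
  ],
)

```text
time: 16.05
tcp_pos: [0.6457, 0.0771, 0.14]
tool_rot: [-0.168, 2.607, 0.045]
ft_force: [-4.6, 1.8, 15.3]
opening: 0.265
```

```bash
python3 look.py side13
```

```text
16.05 [0.64565402 0.0770692  0.13996717] F [-4.59408291  1.78915865 15.26616983] 0.2646702935605047
mallet in pin frame x,y,z(mm) [  3.3   1.  -29.9]
```

View pics/side13.png

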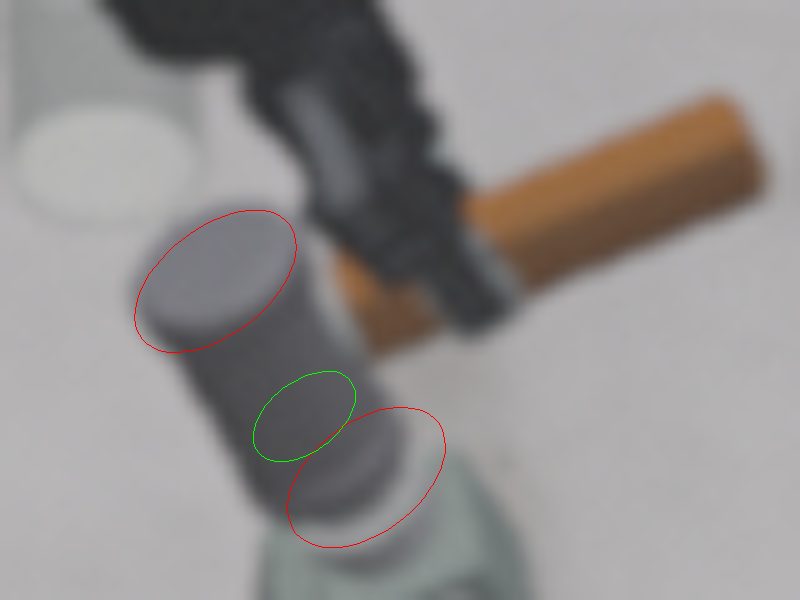

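The mallet face no longer moves, at crop (330,520), and the force is rising, so the pin looks home and the mallet is starting to turn in the grip. I'll back off along the axis and look at the pin.

arm_command(
  rows=[
    {"ax":0,"ay":0,"az":0,"x":0.3,"y":0,"z":-3,"grip":1},
    {"ax":0,"ay":0,"az":0,"x":0.3,"y":0,"z":-8,"grip":1},
    {"ax":0,"ay":0,"az":0,"x":0.3,"y":0,"z":-12,"grip":1},
    {"ax":0,"ay":0,"az":0,"x":0.3,"y":0,"z":-12,"grip":1},
    {"ax":0,"ay":0,"az":0,"x":0.3,"y":0,"z":-12,"grip":1},
  ],
)

```text
time: 16.73
tcp_pos: [0.5815, 0.0688, 0.2386]
tool_rot: [-0.167, 2.614, 0.044]
ft_force: [0.0, -0.2, -3.6]
opening: 0.267
```

```bash
python3 look.py side14
python3 - <<'E'
from h import *
s=ctrl.snapshot("side");x0,y0=290,170
cv2.imwrite("pics/side14b.png",cv2.resize(s["frame"][170:280,290:430,::-1],None,fx=5.5,fy=5.5,interpolation=cv2.INTER_CUBIC))
pt=PT+[0,.002,0]
k=10;c=cv2.resize(s["frame"][210:260,325:385,::-1],None,fx=12,fy=12,interpolation=cv2.INTER_CUBIC)
a=np.linspace(0,2*np.pi,60)
for d,col in((.024,(0,0,255)),(.018,(255,0,0))):
    P=pt-d*A+.016*(np.outer(np.cos(a),RT[:,0])+np.outer(np.sin(a),RT[:,1]))
    cv2.polylines(c,[np.int32((proj(s,P)-[325,210]+.5)*12)],True,col,1)
cv2.imwrite("pics/pin14.png",c)
print(ctrl.tip_of("pin_top","side")[:1])
E
```

```text
16.725 [0.58149385 0.06884588 0.2385887 ] F [ 0.04296859 -0.22377203 -3.63039548] 0.26674859226333913
mallet in pin frame x,y,z(mm) [-3.4  1.1 88.3]
[{'uv': [351.9, 235.2], 'conf': 0.61}]
```

View pics/pin14.png

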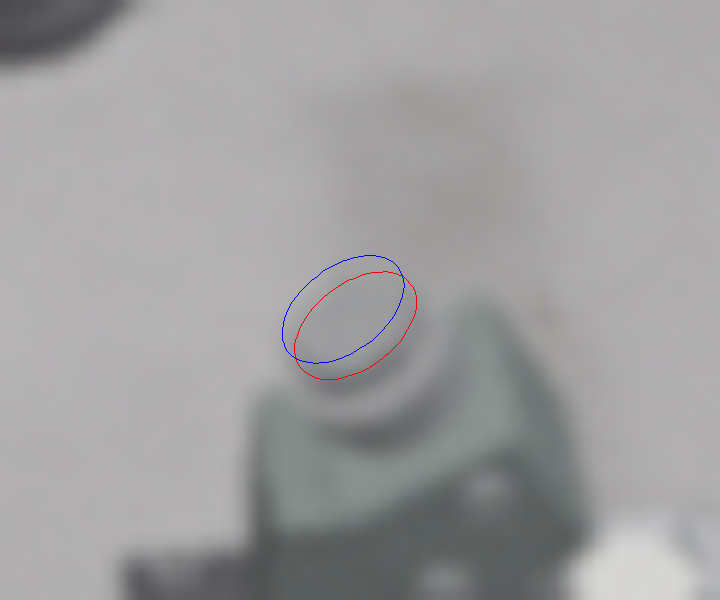

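View pics/side14b.png

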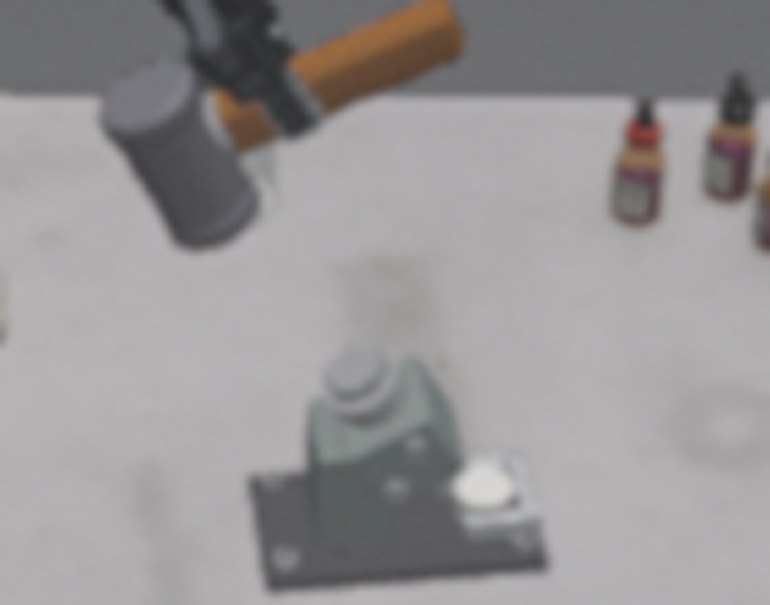

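Run:
```python
from h import *
pt=PT+[0,.002,0]
fr=[]
for i in range(4):
    s=ctrl.snapshot("side");fr.append(s["frame"].astype(np.float32))
cur=np.mean(fr,0).mean(2);old=cv2.imread("pics/side0.png").astype(np.float32).mean(2)
p0=proj(s,pt)[0];print("pred shift per mm",(proj(s,pt-.024*A)[0]-p0)/24, "24mm:",(proj(s,pt-.024*A)[0]-p0))
# upper-left boundary of head visible: draw both
for nm,im in(("old",old),("cur",cur)):
    cv2.imwrite(f"pics/cmp_{nm}.png",cv2.resize(np.clip((im[215:255,330:380]-80)*1.8,0,255).astype(np.uint8),None,fx=14,fy=14,interpolation=cv2.INTER_CUBIC))
a=np.linspace(0,2*np.pi,80)
# profile along pin-axis projected line through head centre, both images
d=(proj(s,pt-.024*A)[0]-p0);L=np.linalg.norm(d)
xs=np.arange(-14,48,2.)
def prof(im,off): 
    P=np.array([proj(s,pt-A*x/1000+RT[:,1]*off)[0] for x in xs]);return cv2.remap(im,P[:,0].astype(np.float32)[None],P[:,1].astype(np.float32)[None],cv2.INTER_LINEAR)[0]
o=sum(prof(old,f) for f in(-.006,0,.006))/3;c=sum(prof(cur,f) for f in(-.006,0,.006))/3
for x,u,v in zip(xs,o,c):print(int(x),u.round(),v.round())
```

```text
pred shift per mm [0.1748164  0.22934512] 24mm: [4.19559352 5.50428298]
-14 166.0 175.0
-12 163.0 175.0
-10 160.0 175.0
-8 157.0 174.0
-6 155.0 174.0
-4 152.0 174.0
-2 152.0 174.0
0 152.0 173.0
2 152.0 173.0
4 152.0 171.0
6 152.0 170.0
8 150.0 167.0
10 147.0 164.0
12 143.0 162.0
14 136.0 160.0
16 129.0 158.0
18 123.0 157.0
20 117.0 157.0
22 112.0 157.0
24 110.0 157.0
26 110.0 156.0
28 110.0 155.0
30 113.0 151.0
32 117.0 146.0
34 121.0 141.0
36 127.0 138.0
38 134.0 136.0
40 139.0 136.0
42 143.0 137.0
44 144.0 137.0
46 142.0 138.0
```

View pics/cmp_cur.png

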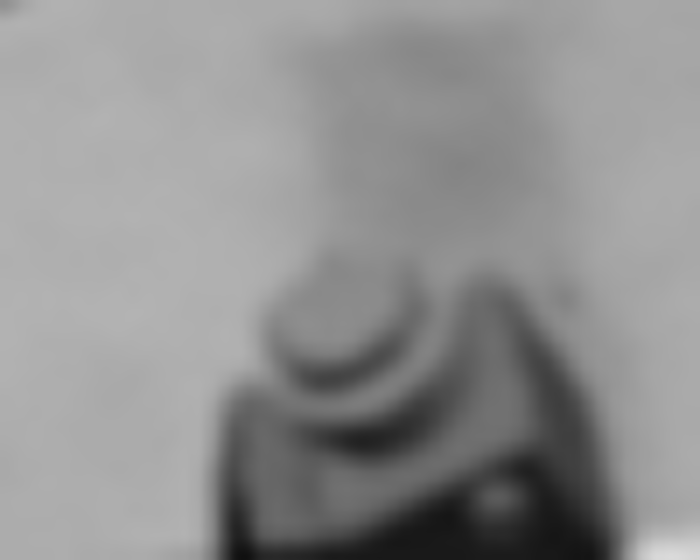

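View pics/cmp_old.png

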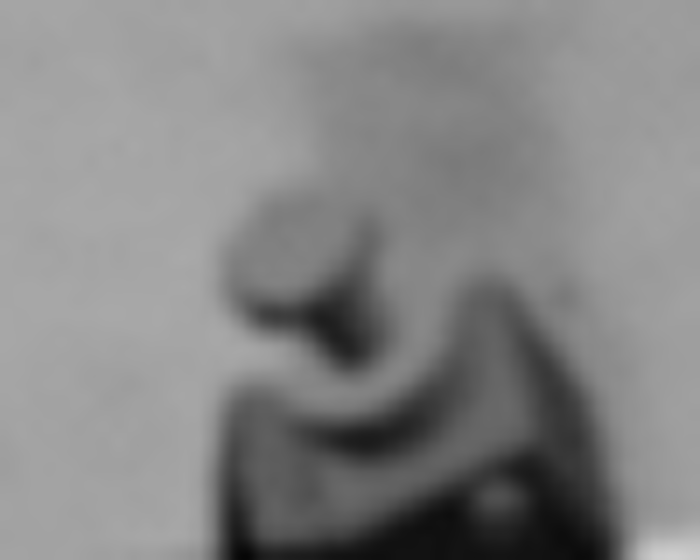

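Run:
```python
from h import *
pt=PT+[0,.002,0]
s=ctrl.snapshot("side")
cur=cv2.GaussianBlur(s["frame"].astype(np.float32).mean(2),(0,0),.7);old=cv2.GaussianBlur(cv2.imread("pics/side0.png").astype(np.float32).mean(2),(0,0),.7)
a=np.linspace(0,2*np.pi,60);p0=proj(s,pt)[0]
def ring(r,d):return proj(s,pt-A*d+r*(np.outer(np.cos(a),RT[:,0])+np.outer(np.sin(a),RT[:,1])))
hull=cv2.convexHull(np.float32(np.r_[ring(.0165,-.001),ring(.0165,.011)]))
# left half + bottom-left only variant
gx,gy=np.meshgrid(np.arange(335,372,.5),np.arange(218,252,.5))
inside=np.array([cv2.pointPolygonTest(hull,(float(x),float(y)),False)>=0 for x,y in zip(gx.ravel(),gy.ravel())])
X=gx.ravel()[inside];Y=gy.ravel()[inside]
def smp(im,x,y):return cv2.remap(im,np.float32(x)[None],np.float32(y)[None],cv2.INTER_CUBIC)[0]
T=smp(old,X,Y);T=(T-T.mean())/T.std()
best=[]
for dx in np.arange(1,7,.1):
    for dy in np.arange(1,8,.1):
        C=smp(cur,X+dx,Y+dy);C=(C-C.mean())/C.std();best.append((float((T*C).mean()),dx,dy))
best.sort(reverse=True);print([tuple(np.round(b,2)) for b in best[:5]])
for mm in range(14,30):
    d=proj(s,pt-A*mm/1000)[0]-p0;C=smp(cur,X+d[0],Y+d[1]);C=(C-C.mean())/C.std();print(mm,round(float((T*C).mean()),3))
# sanity: clamp body static shift
m=np.s_[250:275,335:385];print("static diff",cv2.phaseCorrelate(old[m].copy(),cur[m].copy()))
```

```text
[(np.float64(0.96), np.float64(2.6), np.float64(4.4)), (np.float64(0.96), np.float64(2.7), np.float64(4.4)), (np.float64(0.96), np.float64(2.7), np.float64(4.3)), (np.float64(0.96), np.float64(2.5), np.float64(4.4)), (np.float64(0.96), np.float64(2.6), np.float64(4.3))]
14 0.892
15 0.917
16 0.937
17 0.95
18 0.953
19 0.944
20 0.921
21 0.88
22 0.823
23 0.757
24 0.694
25 0.633
26 0.586
27 0.56
28 0.556
29 0.571
static diff ((-1.1513408228580602e-05, 0.4651387812103689), 0.9693288120269775)
```

The pixel match suggests only about 18 mm of travel, which disagrees with the stop-like force. I'll move the mallet aside so both cameras can see the pin.

arm_command(
  rows=[
    {"ax":0,"ay":0,"az":0,"x":0,"y":-6,"z":0,"grip":1},
    {"ax":0,"ay":0,"az":0,"x":0,"y":-12,"z":0,"grip":1},
    {"ax":0,"ay":0,"az":0,"x":0,"y":-16,"z":0,"grip":1},
    {"ax":0,"ay":0,"az":0,"x":0,"y":-16,"z":0,"grip":1},
  ],
)

```text
time: 17.62
tcp_pos: [0.6024, -0.0927, 0.2394]
tool_rot: [-0.163, 2.613, 0.043]
ft_force: [-0.3, 0.3, -3.7]
opening: 0.266
```

Run:
```python
from h import *
pt=PT+[0,.002,0]
cv2.imwrite
for n,b in(("top",(265,185,335,245)),("side",(290,180,430,290))):
    s=ctrl.snapshot(n);x0,y0,x1,y1=b;cv2.imwrite(f"pics/{n}15full.png",s["frame"][:,:,::-1])
    k=700//(x1-x0)
    f=s["frame"][y0:y1,x0:x1,::-1]
    c=cv2.resize(f,None,fx=k,fy=k,interpolation=cv2.INTER_CUBIC)
    cv2.imwrite(f"pics/{n}15.png",c)
    p0=proj(s,pt)[0];print(n,"24mm shift",proj(s,pt-.024*A)[0]-p0,ctrl.tip_of("pin_top",n)[:1],ctrl.get_obs()["time"])
o=cv2.imread("pics/top0.png")[185:245,265:335];cv2.imwrite("pics/top0p.png",cv2.resize(o,None,fx=10,fy=10,interpolation=cv2.INTER_CUBIC))
```

```text
top 24mm shift [-0.24504698 -3.60653627] [{'uv': [297.9, 219.5], 'conf': 0.51}] 17.725
side 24mm shift [4.19559352 5.50428298] [{'uv': [350.9, 235.4], 'conf': 0.46}] 17.825
```

View pics/top15.png

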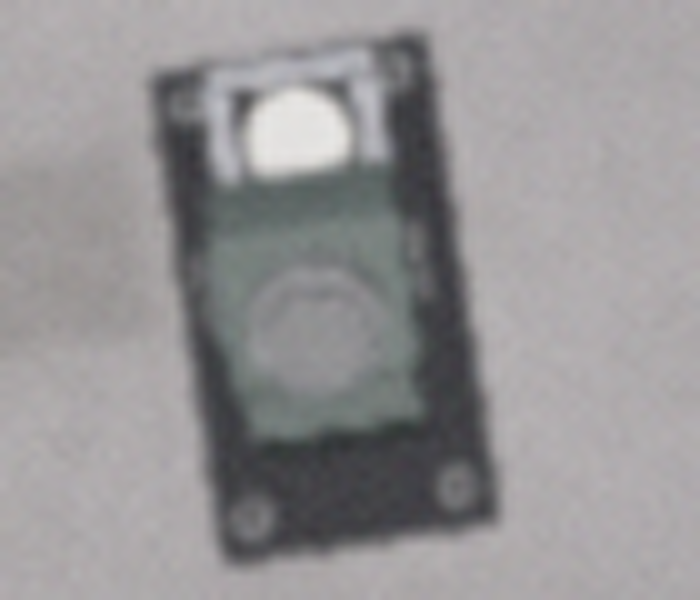

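View pics/top0p.png

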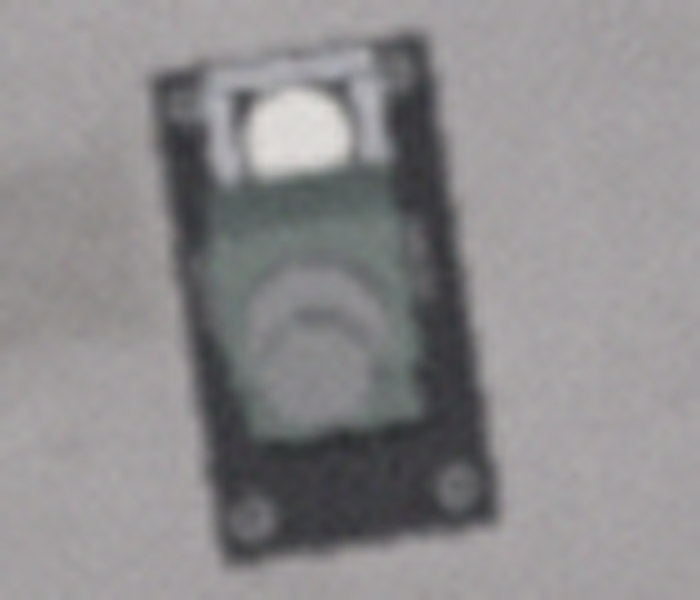

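View pics/side15.png

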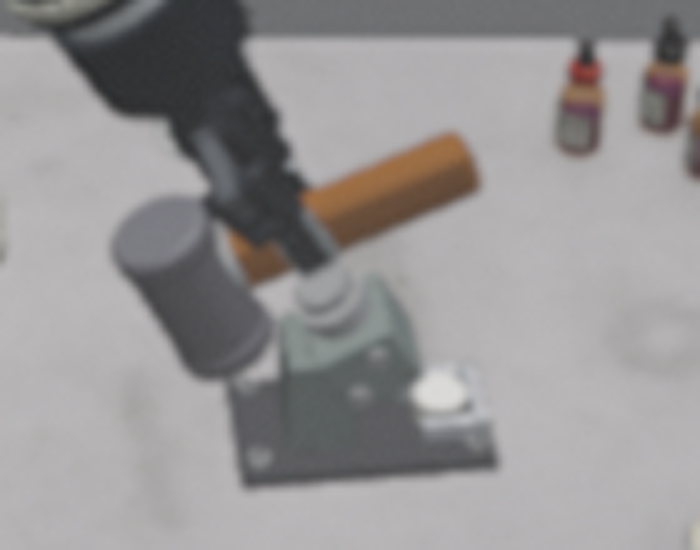

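Run:
```python
from h import *
pt=PT+[0,.002,0]
old=cv2.imread("pics/top0.png").astype(np.float32).mean(2);cur=[]
for i in range(4):
    s=ctrl.snapshot("top");cur.append(s["frame"].astype(np.float32).mean(2))
cur=np.mean(cur,0)
# profile along clamp axis through pin, averaged over width 12 px, sub-pixel
c=np.array([296.4,219.]);d=proj(s,pt-.024*A)[0]-proj(s,pt)[0]
dirv=np.array([np.sin(np.radians(CY)),np.cos(np.radians(CY))]) # downwards in image along clamp -x
per=np.array([dirv[1],-dirv[0]])
t=np.arange(-14,16,.5)
def pr(im):
    tot=0
    for w in np.arange(-2.5,2.6,.5):
        P=c+np.outer(t,dirv)+w*per;tot=tot+cv2.remap(im,np.float32(P[:,0])[None],np.float32(P[:,1])[None],cv2.INTER_LINEAR)[0]
    return tot/11
o,q=pr(old),pr(cur)
for a,b,e in zip(t,o,q):print(a,b.round(1),e.round(1))
```

```text
-14.0 93.1 100.6
-13.5 94.8 102.4
-13.0 98.1 105.4
-12.5 104.0 110.2
-12.0 110.3 115.9
-11.5 115.1 121.2
-11.0 117.3 124.5
-10.5 117.1 125.1
-10.0 116.6 124.9
-9.5 115.5 123.5
-9.0 114.9 122.2
-8.5 117.0 124.0
-8.0 120.9 127.9
-7.5 128.6 135.8
-7.0 136.0 142.9
-6.5 139.3 142.2
-6.0 140.9 139.2
-5.5 140.2 135.0
-5.0 138.8 132.2
-4.5 135.4 136.1
-4.0 130.6 141.2
-3.5 123.4 143.8
-3.0 117.8 145.6
-2.5 119.5 146.4
-2.0 122.7 146.3
-1.5 128.0 145.7
-1.0 133.5 145.2
-0.5 136.1 145.3
0.0 137.7 145.8
0.5 137.0 146.0
1.0 136.4 146.2
1.5 137.1 146.0
2.0 137.4 145.9
2.5 137.0 145.6
3.0 136.8 144.8
3.5 136.8 142.0
4.0 136.7 138.0
4.5 136.6 131.8
5.0 136.8 125.8
5.5 136.8 122.4
6.0 136.2 120.2
6.5 133.9 119.5
7.0 129.7 119.1
7.5 120.3 115.2
8.0 108.3 108.3
8.5 93.1 95.5
9.0 76.0 79.4
9.5 63.1 67.2
10.0 55.5 59.8
10.5 55.3 59.6
11.0 58.1 62.5
11.5 60.6 64.8
12.0 62.3 66.0
12.5 62.6 66.7
13.0 62.0 67.1
13.5 61.9 66.8
14.0 62.0 66.7
14.5 62.2 66.9
15.0 62.6 67.1
15.5 62.7 66.9
```

```bash
cat > ov.py <<'E'
from h import *
import sys
Rz=R.from_euler('z',CY,degrees=True).as_matrix()
a=np.linspace(0,2*np.pi,80)
def pts(c,L):return c+np.asarray(L)@Rz.T
def ringL(h,r): # along axis from mouth
    ax=np.array([-.5,0,.866]);u=np.array([.866,0,.5]);v=np.array([0,1,0]);return np.array([-.02,0,.105])+ax*h+r*(np.outer(np.cos(a),u)+np.outer(np.sin(a),v))
base=np.array([[sx*.075,sy*.0425,.012] for sx,sy in((1,1),(1,-1),(-1,-1),(-1,1))])
C={"side":np.array([.612,.069,0]),"top":np.array([.6098,.0716,0])}
S={n:ctrl.snapshot(n) for n in("top","side")}
for n,b,k in(("top",(265,185,335,245),11),("side",(325,215,395,280),11)):
    s=S[n];x0,y0,x1,y1=b
    for tag,im in(("old",cv2.imread(f"pics/{n}0.png")),("new",s["frame"][:,:,::-1])):
        c=cv2.resize(im[y0:y1,x0:x1],None,fx=k,fy=k,interpolation=cv2.INTER_CUBIC);c=cv2.convertScaleAbs(c,alpha=1.3,beta=-20)
        dr=lambda P,col:cv2.polylines(c,[np.int32((proj(s,pts(C[n],P))-[x0,y0]+.5)*k)],True,col,1)
        dr(base,(255,0,0));dr(ringL(0,.02),(0,255,255))
        if tag=="old":dr(ringL(.037,.016),(0,0,255))
        else:dr(ringL(.013,.016),(0,0,255));dr(ringL(.019,.016),(0,255,0))
        cv2.imwrite(f"pics/ov_{n}_{tag}.png",c)
E
python3 ov.py; cd pics; python3 -c "
import cv2,numpy as np
for n in('top','side'):
    a=cv2.imread(f'ov_{n}_old.png');b=cv2.imread(f'ov_{n}_new.png');h=np.hstack([a[100:560,150:550],b[100:560,150:550]]) if n=='top' else np.hstack([a[80:540,100:500],b[80:540,100:500]]);cv2.imwrite(f'ovc_{n}.png',h)"
```

```text
(no output)
```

View pics/ovc_top.png

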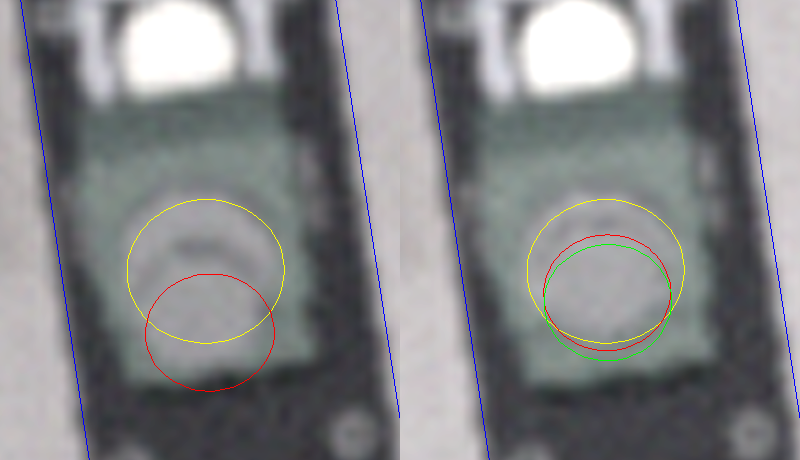

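View pics/ovc_side.png

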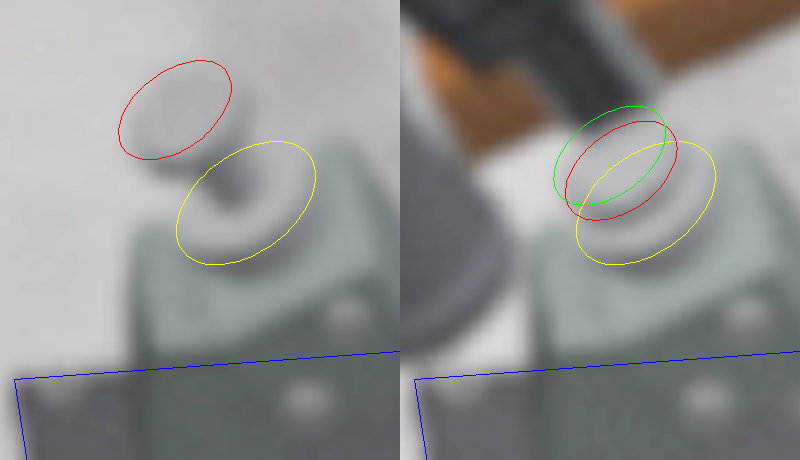

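```bash
cat > piv.py <<'E'
from h import *
import sys
def outl(s,t,Ro,ang):
    # mallet pts in tool frame at grasp; pivot about tool y at grasp pt
    v=RG.T@(HEAD-GT); g=RG.T@(HEAD+.0605*az(HY)+[0,0,.052]-GT)
    Rp=R.from_rotvec([0,np.radians(ang),0]).as_matrix()
    a=np.linspace(0,2*np.pi,60);out=[]
    for h in(0,.084):
        P=v+np.array([0,0,-h])+.025*np.c_[np.cos(a),np.sin(a),0*a];out.append(t+(g+(P-g)@Rp.T)@Ro.T)
    for zz in(.033,.063):
      P=v+np.array([[-x,y,-zz] for x,y in((.03,.012),(.145,.012),(.145,-.012),(.03,-.012))]) # handle toward tool -x?
      out.append(t+(g+(P-g)@Rp.T)@Ro.T)
    return [proj(s,P) for P in out]
if __name__=="__main__":
    o=ctrl.get_obs();t=o["tcp_pos"];Ro=R.from_rotvec(o["tool_rot"]).as_matrix();s=ctrl.snapshot("side")
    print("tool x dot handle",RG[:,0]@az(HY))
    u=proj(s,t)[0];x0,y0=int(u[0])-70,int(u[1])-60
    ims=[]
    for ang in map(float,sys.argv[2:]):
        c=cv2.resize(s["frame"][y0:y0+100,x0:x0+100,::-1],None,fx=4,fy=4,interpolation=cv2.INTER_CUBIC)
        for P in outl(s,t,Ro,ang):cv2.polylines(c,[np.int32((P-[x0,y0]+.5)*4)],True,(0,0,255),1)
        ims.append(c)
    cv2.imwrite(f"pics/{sys.argv[1]}.png",np.hstack(ims))
E
python3 piv.py piv1 0 4; python3 piv.py piv2 -4 -7
```

```text
tool x dot handle -1.0
tool x dot handle -1.0
```

View pics/piv1.png

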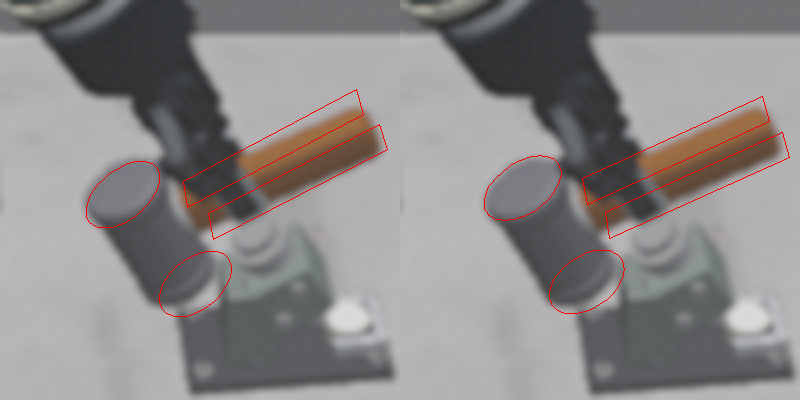

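View pics/piv2.png

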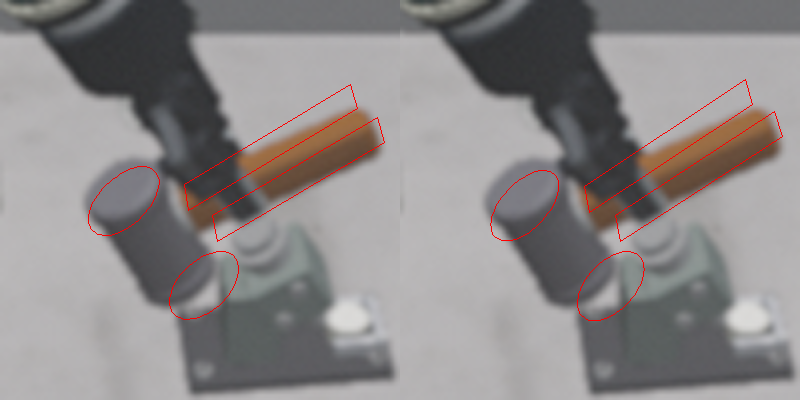

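The mallet has turned about 5° in the grip: the 4° overlay nearly fits. The evidence says the pin is home, but a confirming tap is cheap, with the tilt compensated so the face is square.

```bash
cat >> h.py <<'E'
def piv(ang):
    v=RG.T@(HEAD-GT); g=RG.T@(HEAD+.0605*az(HY)+[0,0,.052]-GT)
    Rp=R.from_rotvec([0,np.radians(ang),0]).as_matrix();return g+Rp@(v-g),Rp
def goal(M,Rm,ang): # Rm = tool rot for unpivoted
    v,Rp=piv(ang);Rt=Rm@Rp.T;return M-Rt@v,Rt
E
python3 - <<'E'
from h import *
pt=PT+[0,.002,0]
p,Rt=goal(pt+.03*A,RT,5);delta(p,Rt)
o=ctrl.get_obs();R0=R.from_rotvec(o["tool_rot"]).as_matrix()
print("pin dir in current tool axes",R0.T@(-A),"in goal tool",Rt.T@-A)
E
```

```text
shift cm [-0.76 15.86  5.91] turn deg [ 0.01 -4.96  0.06]
pin dir in current tool axes [ 6.25663895e-04 -4.37796298e-05  9.99977803e-01] in goal tool [8.71538253e-02 6.57578569e-18 9.96172782e-01]
```

arm_command(
  rows=[
    {"ax":0,"ay":-3,"az":0,"x":-0.4,"y":6,"z":0,"grip":1},
    {"ax":0,"ay":-5,"az":0,"x":-0.8,"y":12,"z":0,"grip":1},
    {"ax":0,"ay":-5,"az":0,"x":-0.8,"y":15.9,"z":2,"grip":1},
    {"ax":0,"ay":-5,"az":0,"x":-0.8,"y":15.9,"z":5,"grip":1},
    {"ax":0,"ay":-5,"az":0,"x":-0.8,"y":15.9,"z":5,"grip":1},
    {"ax":0,"ay":-5,"az":0,"x":-0.8,"y":15.9,"z":8,"grip":1},
    {"ax":0,"ay":-5,"az":0,"x":-0.8,"y":15.9,"z":11.6,"grip":1},
    {"ax":0,"ay":-5,"az":0,"x":-0.8,"y":15.9,"z":11.6,"grip":1},
  ],
)

```text
time: 19.23
tcp_pos: [0.6469, 0.0755, 0.143]
tool_rot: [-0.161, 2.526, 0.05]
ft_force: [-0.2, -0.2, -4.3]
opening: 0.268
```

```bash
python3 look.py side16
```

```text
19.225 [0.6468663  0.07551504 0.14304691] F [-0.24598593 -0.20731021 -4.32579301] 0.26842506928462584
mallet in pin frame x,y,z(mm) [  5.6  -0.6 -32.6]
```

View pics/side16.png

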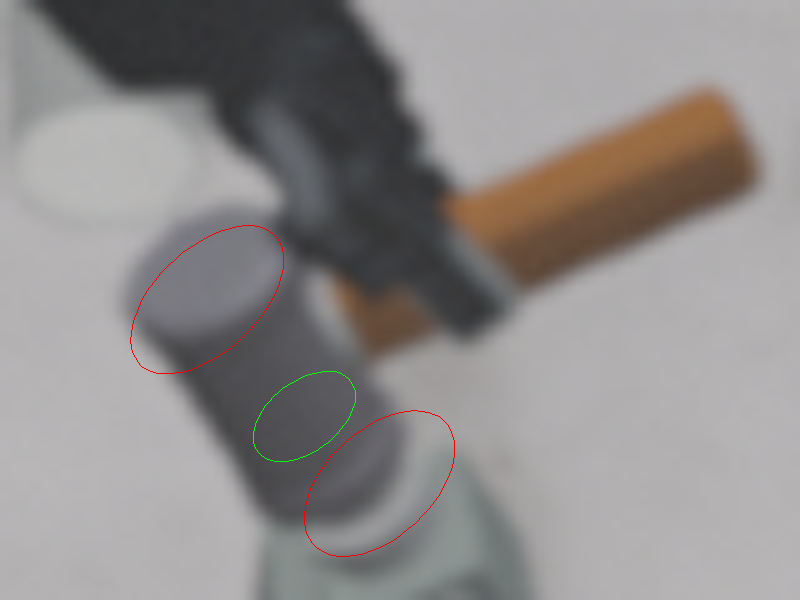

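arm_command(
  rows=[
    {"ax":0,"ay":0,"az":0,"x":0.1,"y":0,"z":-2,"grip":1},
    {"ax":0,"ay":0,"az":0,"x":0.1,"y":0,"z":-2,"grip":1},
    {"ax":0,"ay":0,"az":0,"x":0,"y":0,"z":0.4,"grip":1},
    {"ax":0,"ay":0,"az":0,"x":0,"y":0,"z":0.4,"grip":1},
  ],
)

```text
time: 19.77
tcp_pos: [0.65, 0.0762, 0.1409]
tool_rot: [-0.161, 2.523, 0.05]
ft_force: [0.0, 0.5, -1.5]
opening: 0.269
```

```bash
python3 look.py side17
```

```text
19.775 [0.6500093  0.07617048 0.14087532] F [ 0.0458368   0.52382552 -1.51677315] 0.26933931582081067
mallet in pin frame x,y,z(mm) [  7.3  -0.4 -36.2]
```

View pics/side17.png

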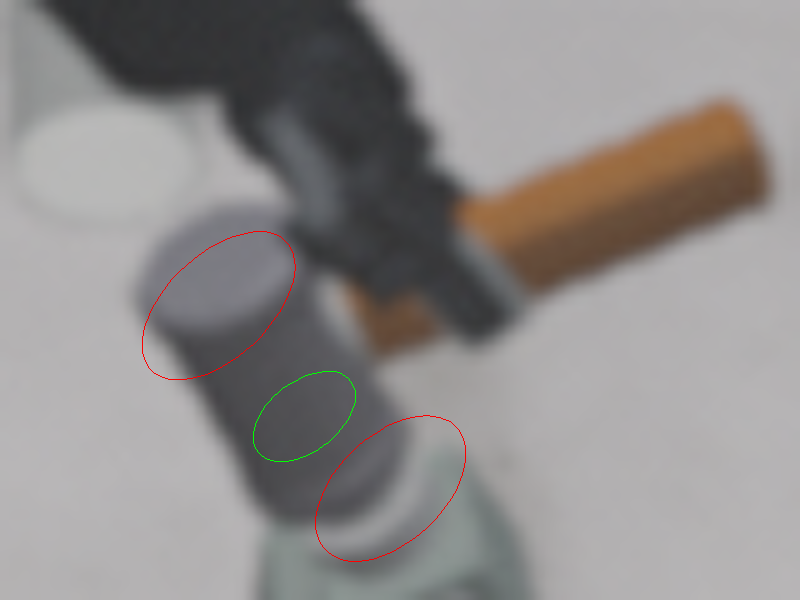

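The tap and the extra 4 mm didn't move the face, so the pin is against its stop. I'll retreat and measure the mallet's angle in the grip.

arm_command(
  rows=[
    {"ax":0,"ay":0,"az":0,"x":0.5,"y":0,"z":-3,"grip":1},
    {"ax":0,"ay":0,"az":0,"x":0.9,"y":0,"z":-8,"grip":1},
    {"ax":0,"ay":0,"az":0,"x":1.2,"y":0,"z":-12,"grip":1},
    {"ax":0,"ay":10,"az":0,"x":1.2,"y":-6,"z":-12,"grip":1},
    {"ax":0,"ay":20,"az":0,"x":1.2,"y":-12,"z":-12,"grip":1},
    {"ax":0,"ay":25,"az":0,"x":1.2,"y":-17,"z":-12,"grip":1},
    {"ax":0,"ay":25,"az":0,"x":1.2,"y":-17,"z":-12,"grip":1},
  ],
)

```text
time: 20.7
tcp_pos: [0.5942, -0.1063, 0.23]
tool_rot: [-0.185, 2.965, 0.016]
ft_force: [-0.3, -0.2, -4.6]
opening: 0.265
```

```bash
python3 piv.py piv3 6 9
python3 - <<'E'
from h import *
o=ctrl.get_obs();print(o["time"],o["tcp_pos"],o["tool_rot"],o["opening"])
Rt=R.from_rotvec(o["tool_rot"]).as_matrix();print(Rt[:,2],Rt[:,1])
E
python3 ov.py
```

```text
tool x dot handle -1.0
20.75 [ 0.59326442 -0.10479674  0.23026724] [-0.18570318  2.9625399   0.01646387] 0.2665022259292299
[ 0.17129899  0.02176888 -0.98497856] [-1.24894756e-01  9.92169974e-01  2.07200549e-04]
```

View pics/piv3.png

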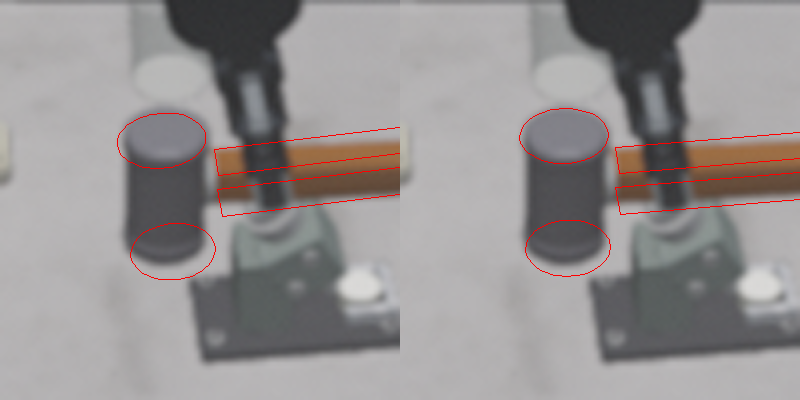

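View pics/ov_side_new.png

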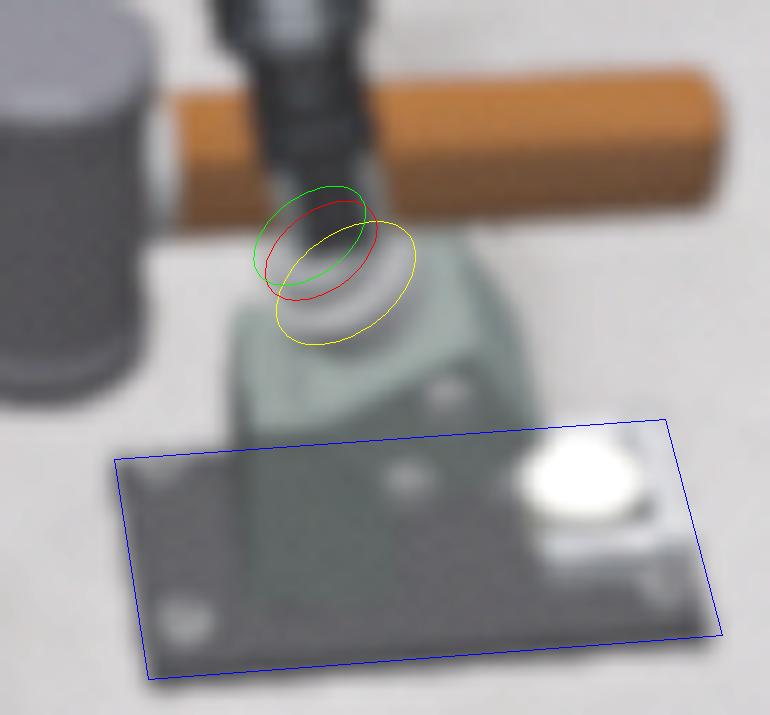

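```bash
python3 piv.py piv4 11 14
python3 - <<'E'
from h import *
from piv import outl
o=ctrl.get_obs();t=o["tcp_pos"];Ro=R.from_rotvec(o["tool_rot"]).as_matrix();s=ctrl.snapshot("side")
hsv=cv2.cvtColor(s["frame"],cv2.COLOR_RGB2HSV);m=cv2.inRange(hsv,(5,110,40),(18,255,220))
print("tcp px",proj(s,t))
u=proj(s,t)[0];ed=[]
for x in range(int(u[0])+5,int(u[0])+45):
    y=np.nonzero(m[200:270,x])[0]
    if len(y)>6: ed.append((x,y[0]+200,y[-1]+200))
ed=np.array(ed);print(ed[0],ed[-1])
good=ed[3:-4];print("slopes",np.polyfit(good[:,0],good[:,1],1)[0],np.polyfit(good[:,0],good[:,2],1)[0])
for a in(4,6,8,10,12,14):
    P=outl(s,t,Ro,a);q=P[3];r=P[2];sl=lambda e:(e[1,1]-e[0,1])/(e[1,0]-e[0,0]);print(a,"top edges",sl(q),sl(q[[3,2]]),"bottom",sl(r[[3,2]]))
E
```

```text
tool x dot handle -1.0
tcp px [[357.21960608 245.16473161]]
[362 222 230] [387 221 228]
slopes -0.07368421052631753 -0.12280701754386093
4 top edges -0.15352184812868955 -0.15361470458719773 bottom -0.15377162495398208
6 top edges -0.12567957657412246 -0.12606787664609667 bottom -0.12668137070632138
8 top edges -0.09794203656325236 -0.09862111839191684 bottom -0.09968880298192327
10 top edges -0.07024066938671429 -0.07120660548739427 bottom -0.07272885780511307
12 top edges -0.04250727440672513 -0.04375683305799643 bottom -0.04573678119752287
14 top edges -0.014673336761988091 -0.01620395015137755 bottom -0.01864750464744626
```

View pics/piv4.png

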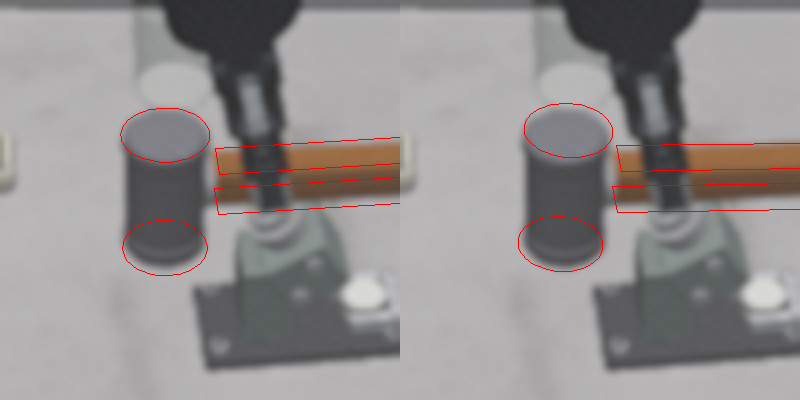

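Run:
```python
from h import *
p,Rt=goal(HEAD+[0,0,.10],RG,10.5);print(p);delta(p,Rt)
s=ctrl.snapshot("side");print("pad side",plane(s,(336.7,353.8),.006))
hsv=cv2.cvtColor(s["frame"],cv2.COLOR_RGB2HSV);m=cv2.inRange(hsv,(8,90,100),(25,255,255));z=np.zeros_like(m);z[330:375,305:365]=m[330:375,305:365]
e=cv2.fitEllipse(max(cv2.findContours(z,0,2)[0],key=len));print(e,plane(s,e[0],.006))
```

```text
[ 0.61172872 -0.26586332  0.10323269]
shift cm [  2.34 -16.6   12.67] turn deg [ 4.22 -0.4  23.39]
pad side [ 0.54502871 -0.24949673  0.006     ]
((335.9819030761719, 353.4090881347656), (33.92023468017578, 41.78301239013672), 90.05657958984375) [ 0.54323685 -0.24834416  0.006     ]
```

arm_command(
  rows=[
    {"ax":1.4,"ay":0,"az":8,"x":0.8,"y":-5,"z":0,"grip":1},
    {"ax":2.8,"ay":-0.2,"az":16,"x":1.6,"y":-10,"z":1,"grip":1},
    {"ax":4.2,"ay":-0.4,"az":23.4,"x":2.3,"y":-14,"z":3,"grip":1},
    {"ax":4.2,"ay":-0.4,"az":23.4,"x":2.3,"y":-16.6,"z":6,"grip":1},
    {"ax":4.2,"ay":-0.4,"az":23.4,"x":2.3,"y":-16.6,"z":9,"grip":1},
    {"ax":4.2,"ay":-0.4,"az":23.4,"x":2.3,"y":-16.6,"z":12.7,"grip":1},
    {"ax":4.2,"ay":-0.4,"az":23.4,"x":2.3,"y":-16.6,"z":12.7,"grip":1},
    {"ax":4.2,"ay":-0.4,"az":23.4,"x":2.3,"y":-16.6,"z":12.7,"grip":1},
  ],
)

```text
time: 22.0
tcp_pos: [0.6131, -0.2667, 0.1044]
tool_rot: [0.422, 2.929, -0.04]
ft_force: [0.7, -0.1, -3.8]
opening: 0.267
```

Run:
```python
from h import *
from piv import outl
o=ctrl.get_obs();t=o["tcp_pos"];Ro=R.from_rotvec(o["tool_rot"]).as_matrix();print(o["time"],t,o["ft_force"])
p,Rt=goal(HEAD+[0,0,.10],RG,10.5);delta(p,Rt);p,Rt=goal(HEAD,RG,10.5);delta(p,Rt)
s=ctrl.snapshot("side");x0,y0=300,270
c=cv2.resize(s["frame"][270:380,300:440,::-1],None,fx=5.5,fy=5.5,interpolation=cv2.INTER_CUBIC)
for P in outl(s,t,Ro,10.5):cv2.polylines(c,[np.int32((P-[x0,y0]+.5)*5.5)],True,(0,0,255),1)
cv2.imwrite("pics/side18.png",c)
s=ctrl.snapshot("top");cv2.imwrite("pics/top18.png",cv2.resize(s["frame"][150:270,250:430,::-1],None,fx=4.4,fy=4.4,interpolation=cv2.INTER_CUBIC))
```

```text
22.0 [ 0.61305464 -0.26666308  0.10444487] [ 0.72237255 -0.10843812 -3.81979204]
shift cm [0.17 0.04 0.09] turn deg [-0.03  0.05  0.  ]
shift cm [2.   0.04 9.92] turn deg [-0.03  0.05  0.  ]
```

View pics/side18.png

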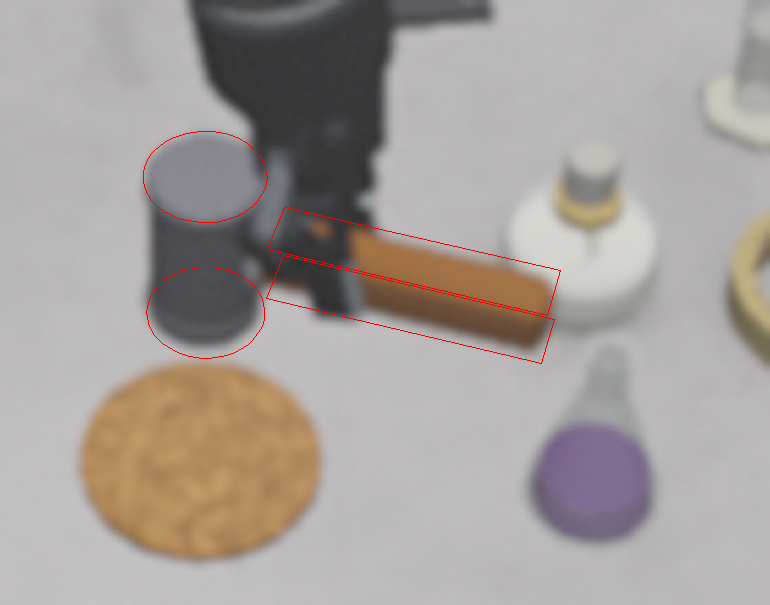

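View pics/top18.png

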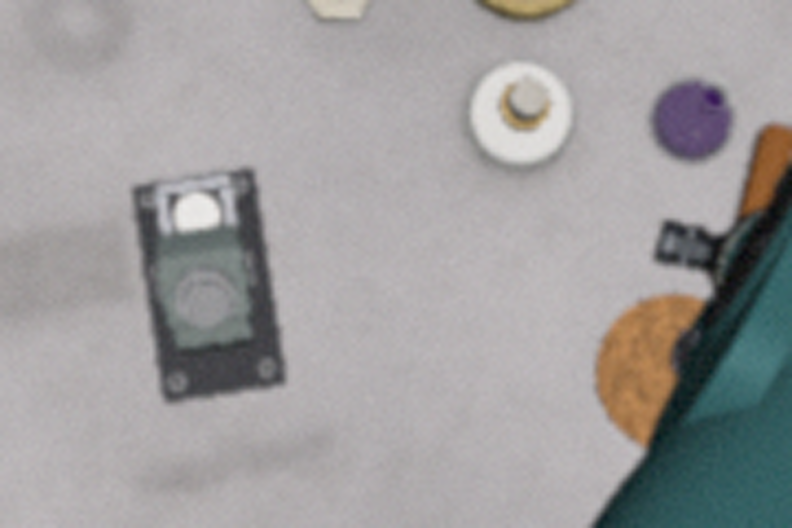

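```bash
python3 - <<'E'
from h import *
for n,b in(("top",(286,210,308,232)),("side",(340,222,366,250))):
    old=cv2.imread(f"pics/{n}15full.png").astype(np.float32).mean(2)
    s=ctrl.snapshot(n);cur=s["frame"].astype(np.float32).mean(2)
    x0,y0,x1,y1=b;o=cv2.GaussianBlur(old,(0,0),.8);c=cv2.GaussianBlur(cur,(0,0),.8)
    best=[]
    gx,gy=np.meshgrid(np.arange(x0+4,x1-4,.5),np.arange(y0+4,y1-4,.5));T=cv2.remap(o,np.float32(gx),np.float32(gy),2);T=(T-T.mean())/T.std()
    for dx in np.arange(-1.5,1.6,.1):
        for dy in np.arange(-1.5,1.6,.1):
            C=cv2.remap(c,np.float32(gx+dx),np.float32(gy+dy),2);C=(C-C.mean())/C.std();best.append((float((T*C).mean()),round(dx,1),round(dy,1)))
    print(n,max(best))
    cv2.imwrite(f"pics/{n}19full.png",s["frame"][:,:,::-1])
E
python3 ov.py
```

```text
top (0.9987596869468689, np.float64(0.0), np.float64(0.0))
side (-0.26149290800094604, np.float64(1.5), np.float64(1.5))
```

View pics/ov_side_new.png

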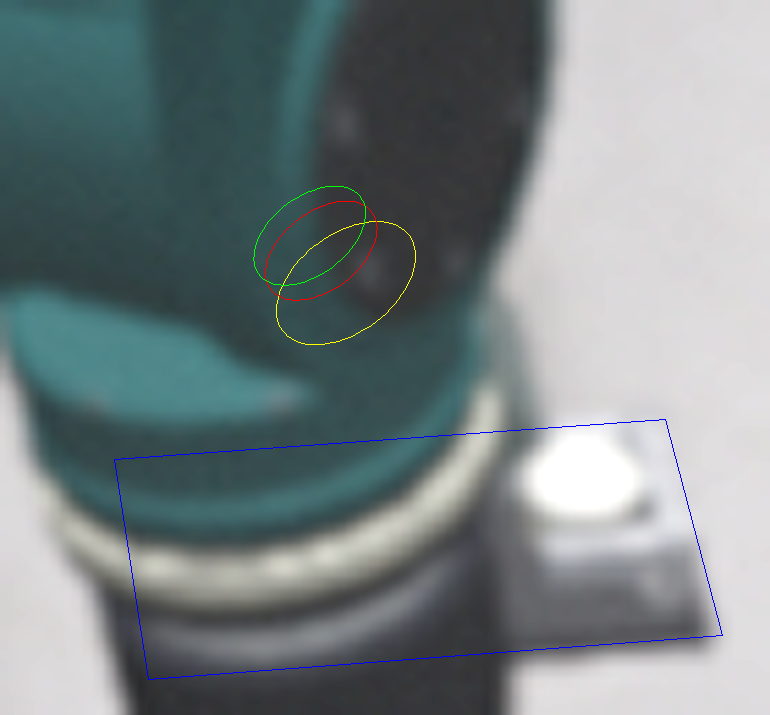

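The pin didn't shift at all in the top view across the last two taps, so it is at its stop. Now I'll lower the mallet onto the pad.

arm_command(
  rows=[
    {"ax":0,"ay":0,"az":0,"x":0.7,"y":0,"z":3,"grip":1},
    {"ax":0,"ay":0,"az":0,"x":1.3,"y":0,"z":6,"grip":1},
    {"ax":0,"ay":0,"az":0,"x":1.7,"y":0,"z":8,"grip":1},
    {"ax":0,"ay":0,"az":0,"x":1.9,"y":0,"z":9,"grip":1},
    {"ax":0,"ay":0,"az":0,"x":1.9,"y":0,"z":9.3,"grip":1},
    {"ax":0,"ay":0,"az":0,"x":1.9,"y":0,"z":9.3,"grip":1},
  ],
)

```text
time: 23.05
tcp_pos: [0.6113, -0.2667, 0.0082]
tool_rot: [0.423, 2.93, -0.039]
ft_force: [0.2, 0.7, -3.2]
opening: 0.271
```

Run:
```python
from h import *
from piv import outl
o=ctrl.get_obs();t=o["tcp_pos"];Ro=R.from_rotvec(o["tool_rot"]).as_matrix();print(o["time"],t,o["ft_force"])
p,Rt=goal(HEAD,RG,10.5);delta(p,Rt)
s=ctrl.snapshot("side");x0,y0=310,310
c=cv2.resize(s["frame"][310:380,310:410,::-1],None,fx=8,fy=8,interpolation=cv2.INTER_CUBIC)
cv2.imwrite("pics/side20.png",c)
```

```text
23.05 [ 0.61132478 -0.26669847  0.00822189] [ 0.24495055  0.71675152 -3.23760259]
shift cm [0.08 0.09 0.49] turn deg [-0.02 -0.01 -0.04]
```

View pics/side20.png

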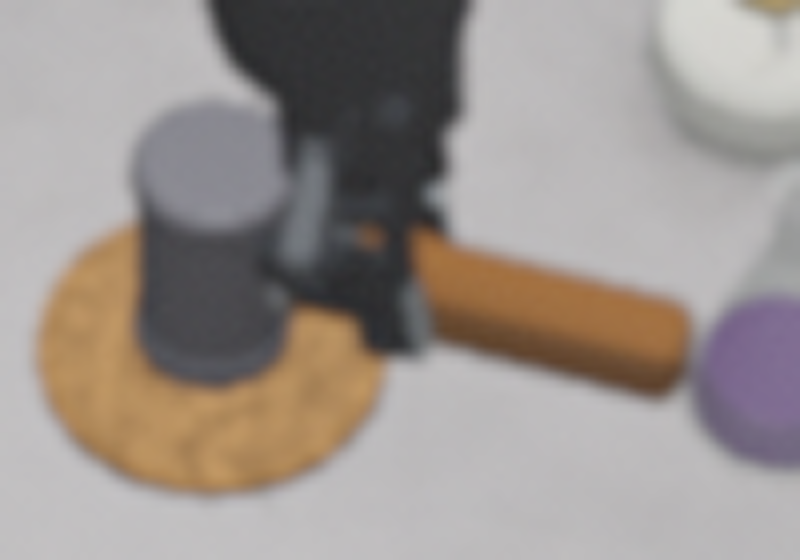

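arm_command(
  rows=[
    {"ax":0,"ay":0,"az":0,"x":0.1,"y":0,"z":0.2,"grip":1},
    {"ax":0,"ay":0,"az":0,"x":0.1,"y":0,"z":0.4,"grip":1},
    {"ax":0,"ay":0,"az":0,"x":0.1,"y":0,"z":0.5,"grip":1},
    {"ax":0,"ay":0,"az":0,"x":0.1,"y":0,"z":0.5,"grip":1},
  ],
)

```text
time: 23.6
tcp_pos: [0.6108, -0.2664, 0.0024]
tool_rot: [0.424, 2.931, -0.039]
ft_force: [-0.9, -0.4, -2.9]
opening: 0.267
```

arm_command(
  rows=[
    {"ax":0,"ay":0,"az":0,"x":0,"y":0,"z":0.1,"grip":1},
    {"ax":0,"ay":0,"az":0,"x":0,"y":0,"z":0.2,"grip":1},
    {"ax":0,"ay":0,"az":0,"x":0,"y":0,"z":0.2,"grip":1},
  ],
)

```text
time: 23.98
tcp_pos: [0.6113, -0.2665, 0.0006]
tool_rot: [0.423, 2.93, -0.039]
ft_force: [-0.1, 0.1, -1.1]
opening: 0.27
```

Run:
```python
from h import *
o=ctrl.get_obs();print(o["time"],o["tcp_pos"],o["ft_force"],o["wrist_torque"])
s=ctrl.snapshot("side")
cv2.imwrite("pics/side21.png",cv2.resize(s["frame"][310:380,310:410,::-1],None,fx=8,fy=8,interpolation=cv2.INTER_CUBIC))
```

```text
23.975 [ 0.61127895 -0.2665436   0.00063291] [-0.08998183  0.11708186 -1.08564183] [0.07129883 0.14282152 0.00664032]
```

View pics/side21.png

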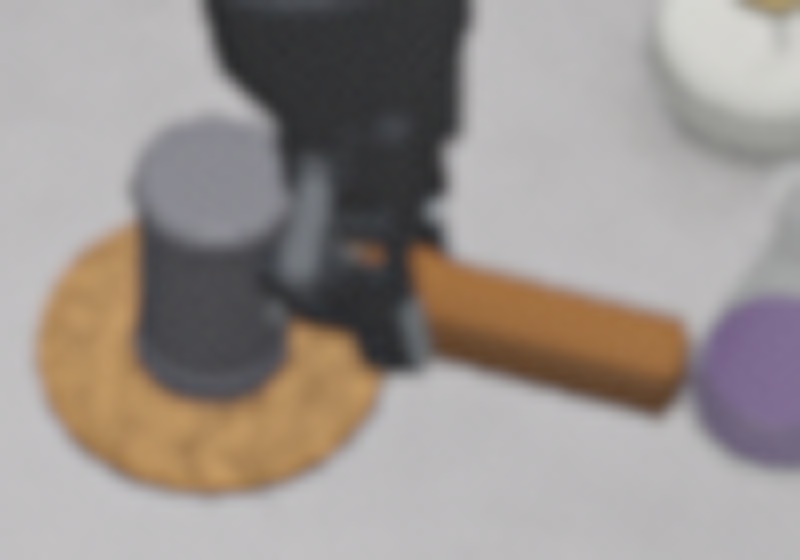

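The pad now carries the mallet: the wrist reading dropped from about −3.7 to −1.1 N. The head stands upright near the pad centre at crop (210,320). Releasing.

arm_command(
  rows=[
    {"ax":0,"ay":0,"az":0,"x":0,"y":0,"z":0,"grip":0.6},
    {"ax":0,"ay":0,"az":0,"x":0,"y":0,"z":0,"grip":0.4},
    {"ax":0,"ay":0,"az":0,"x":0,"y":0,"z":0,"grip":0.3},
    {"ax":0,"ay":0,"az":0,"x":0,"y":0,"z":0,"grip":0.3},
  ],
)

```text
time: 24.52
tcp_pos: [0.6112, -0.2665, 0.0005]
tool_rot: [0.423, 2.931, -0.039]
ft_force: [-0.3, -0.4, -0.1]
opening: 0.7
```

Run:
```python
from h import *
o=ctrl.get_obs();print(o["time"],o["tcp_pos"],o["ft_force"],o["opening"])
R0=R.from_rotvec(o["tool_rot"]).as_matrix();print("up+awayin tool",R0.T@np.array([0,0,1]),R0.T@az(HY))
s=ctrl.snapshot("side")
cv2.imwrite("pics/side22.png",cv2.resize(s["frame"][310:380,310:410,::-1],None,fx=8,fy=8,interpolation=cv2.INTER_CUBIC))
```

```text
24.525 [ 6.11185055e-01 -2.66519206e-01  5.35716711e-04] [-0.25385116 -0.42069642 -0.12820203] 0.699878367424053
up+awayin tool [-1.81247697e-01  4.85227428e-07 -9.83437478e-01] [-9.83437176e-01  7.83205195e-04  1.81247642e-01]
```

View pics/side22.png

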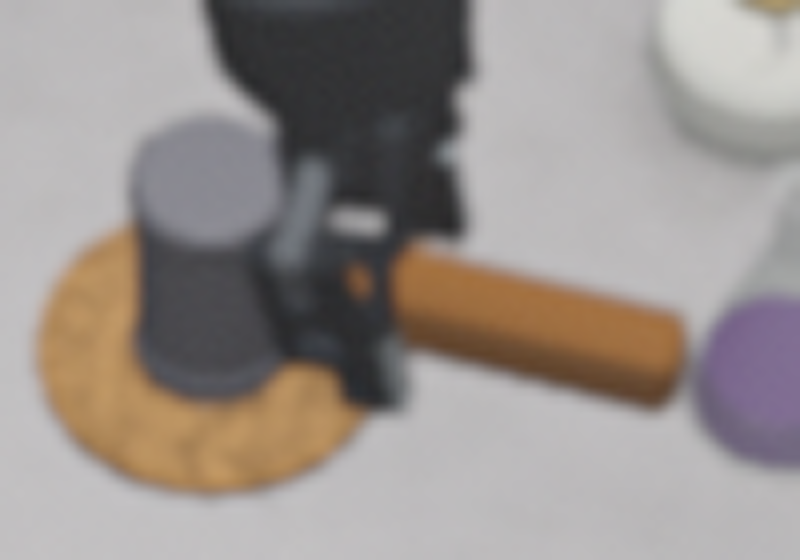

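Released, with the jaws clear and the mallet standing. Now I'll go straight up.

arm_command(
  rows=[
    {"ax":0,"ay":0,"az":0,"x":-0.3,"y":0,"z":-1.5,"grip":0.3},
    {"ax":0,"ay":0,"az":0,"x":-0.8,"y":0,"z":-4,"grip":0.3},
    {"ax":0,"ay":0,"az":0,"x":-1.5,"y":0,"z":-8,"grip":0.3},
    {"ax":0,"ay":0,"az":0,"x":-2.3,"y":0,"z":-12,"grip":0.3},
    {"ax":0,"ay":0,"az":0,"x":-3.3,"y":0,"z":-18,"grip":0.3},
    {"ax":0,"ay":0,"az":0,"x":-3.3,"y":0,"z":-18,"grip":0.3},
    {"ax":0,"ay":0,"az":0,"x":-3.3,"y":0,"z":-18,"grip":0.3},
  ],
)

```text
time: 25.45
tcp_pos: [0.6109, -0.2664, 0.184]
tool_rot: [0.423, 2.93, -0.039]
ft_force: [-0.5, -0.5, -0.7]
opening: 0.702
```

Run:
```python
from h import *
o=ctrl.get_obs();print(o["time"],o["tcp_pos"],o["ft_force"],o["opening"])
s=ctrl.snapshot("side");cv2.imwrite("pics/side23.png",cv2.resize(s["frame"][170:390,240:450,::-1],None,fx=2.7,fy=2.7,interpolation=cv2.INTER_CUBIC))
k=2.7
a=np.linspace(0,2*np.pi,60)
t=ctrl.snapshot("top");cv2.imwrite("pics/top23.png",cv2.resize(t["frame"][150:330,160:450,::-1],None,fx=2.7,fy=2.7,interpolation=cv2.INTER_CUBIC))
for n,b in(("side",0),("top",0)):
  for th in("beaker_250","flask_100","petri_0","timer"):
    r=ctrl.masks_of(th,n)[:1];print(n,th,[(x["conf"],x["box"]) for x in r])
print([ (x["conf"],x["uv"]) for x in ctrl.tip_of("mallet","side")],[ (x["conf"],x["uv"]) for x in ctrl.tip_of("pad","side")])
```

```text
25.45 [ 0.61087206 -0.26640136  0.1839649 ] [-0.46326429 -0.54883739 -0.74206247] 0.7022463412383461
side beaker_250 []
side flask_100 [(0.85, [392.1, 328.9, 418.7, 369.1])]
side petri_0 [(0.77, [251.2, 288.2, 285.4, 314.4])]
side timer [(0.52, [273.7, 218.2, 290.9, 231.5])]
top beaker_250 [(0.71, [179.5, 236.6, 212.9, 264.9])]
top flask_100 []
top petri_0 [(0.96, [331.9, 283.8, 363.1, 315.3])]
top timer [(0.67, [390.6, 187.5, 422.6, 245.0])]
[(0.78, [336.4, 354.8])] [(0.9, [337.0, 351.7])]
```

View pics/side23.png

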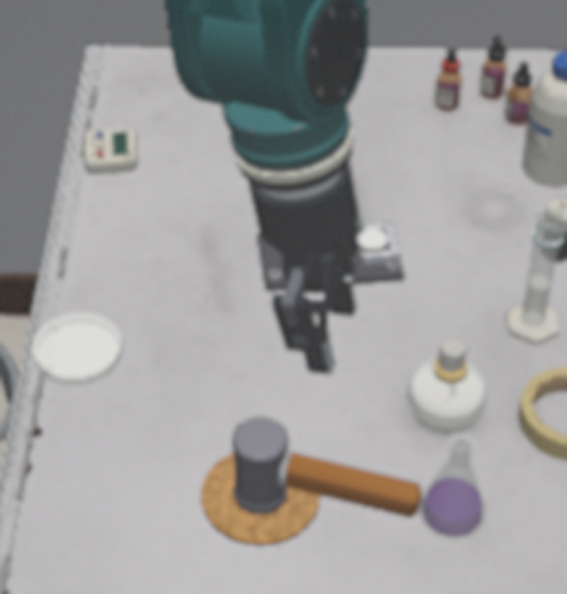

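View pics/top23.png

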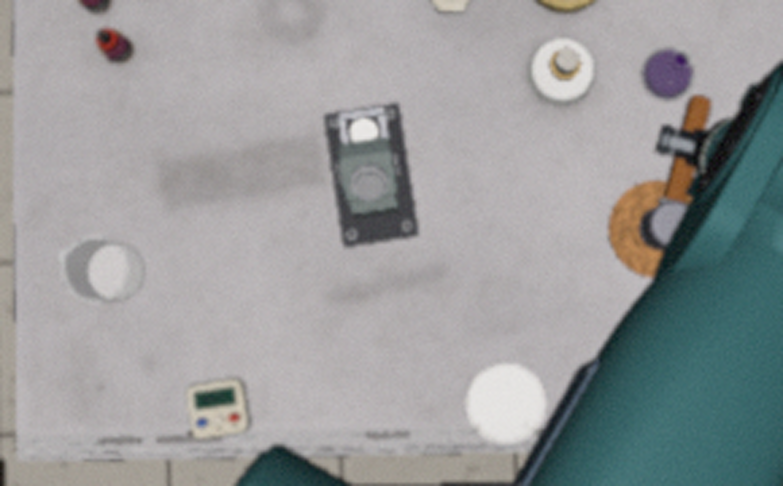

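```bash
python3 -c "
from workcell import ctrl
print(ctrl.sign_off())"
```

```text
the job is handed in; nothing more can be done
None
```

I knocked the pin down with the mallet, stood the mallet back on its head on the cork pad, let go, and handed the job in at about 26 s. No verdict came back. My last checks point to the pin being fully home, but one measurement disagreed.

- **First grasp missed:** the gripper closed above the handle because the real fingertips sit about 35 mm behind the reported TCP along the tool. I measured that from the pictures, corrected for it, and the second grasp held.
- **Blows:** I held the face square over the pin at about 60 mm clearance. I then made one brisk blow and a second deeper one, pressed further until it stopped, and gave two confirming taps. The mallet turned about 10° in the grip while I pressed on the stop, and I allowed for that when setting it down.
- **Pin:** under about 19 N and the two later taps the face did not move. The top picture showed no shift of the pin between before and after those taps. Overlays of the clamp model fitted the home position.
- **Disagreement:** image matching against the first picture gave only about 18 mm of travel. That would fit if the pin did not start fully up, and the first picture suggested this, but I could not confirm it.
- **Mallet:** in the last picture it stands upright near the pad's centre, and the open gripper is well above it.
- **Bystanders:** all four look to be where they started. In the final check the networks lost the beaker (side view) and the flask (top view) and mistook the mallet for the timer, so for those I relied on the pictures.

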